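# Pack a two-layer sample case of breakers

## Robot

A 6-joint arm with a two-finger parallel gripper is mounted at the origin on the work surface. World frame = base frame: x ahead of the robot, y to its left, z up, the work surface at z = 0. Lengths are in m, angles in rad, forces in N, time in s.
With the tool pointing down it reaches from about 0.375 to 0.9 m from the base axis. Payload 3.1 kg.
Tool frame: the origin (TCP) lies at the very end of the fingers, on their centre line; the grasp point (between the pads) lies behind it (ctrl.grasp_offset is the y of the grasp point in the tool frame, in m); y points along the fingers, z is the direction in which the jaws open and shut, and the axes are right-handed (so a half turn about y gives the same grasp; the last joint's range is limited). The gripper opens to 85 mm and grips with 20 to 120 N. Pads are 22 mm wide; open, the fingers measure 114 mm over their backs; the gripper's body (76 mm by 85 mm) begins 54 mm behind the grasp point. The pads swing forward as they close: fully open they stand 13 mm farther back than shut.
Start: joints at [-1.452, 0.527, 1.433, -0, 1.181, -0.178], TCP at [0.183, -0.597, 0.2] pointing down, gripper open.
Joint ranges: [-3.08, 3.08], [-0.75, 2.2], [0.22, 2.44], [-1.43, 4.57], [0, 2.65], [-2.85, 2.85]. Speed limits (rad/s): [2.79, 2.79, 3.14, 3.14, 3.14, 3.14].

## Interface

Orientations are given as a 3x3 rotation matrix whose columns are the frame's x, y, z axes.
In Python, from bench import ctrl gives the robot as it stands.
- The arm moves only by the tool servo_tool, never from a script. Its argument "increments" is a list that holds one entry, the list of rows, each a list of 6 numbers: the shift along the world's x, y, z normalised to -1 to 1, where 1 is 0.03 m, then the turn, a rotation vector about the world's x, y, z normalised to -1 to 1, where 1 is 0.1 rad. In form: [[[tx, ty, tz, wx, wy, wz], ...]]. A call has 1 to 20 rows; each row shifts and turns the pose as measured when the row begins; what a row does not reach is not made up. A row lasts 1/8 s, in which the tool goes at most 62.5 mm and 10.7 degrees, less where a joint would pass 70% of its speed; a pose out of reach is approached as far as the arm can. A call with a number of a shift or a turn outside -1 to 1 is refused whole. A call with a gripper value outside its range is refused whole. "hand" is the gripper command: -1 is fully open, 1 is shut, values between are in proportion, set as the call begins (left out, the last holds). The fingers move at their own pace and stop on an object; "squeeze" is the grip in N (left out, the last holds). Time passes only in rows, so rows that do not move let the fingers close. It gives the time, the measured TCP pose, the force and the opening at its end, in the units of the state.
- ctrl.sense(): the state, without advancing time (a new reading comes with each control period).
- ctrl.capture(name): name is "side" or "top"; returns the picture (420x560x3 uint8, blue, green, red); there is no depth.
- ctrl.camera_info(name): a dict with "mtx" (3x3 intrinsics, pixels), "dist" ([k1, k2, p1, p2, k3] as OpenCV has them; the pictures are not rectified), "R" (3x3) and "t" (3): a world point X has camera coordinates R X + t. Camera axes: x right, y down, z forward; pixel columns grow to the right and rows downward; lengths in m; the calibration is good to about 2 mm. A picture is of the moment at which its call begins. camera_info takes no time and is no camera call.
- ctrl.sign_off(): hands the job in, once; it reports no verdict.
The state is a dict: "time": time; "qpos": joint angles; "joint_velocities": joint speeds; "effort": joint torques, N m; "eef_pos": TCP position; "ee_rot": TCP orientation; "contact_force": force on the tool from outside, world axes, zero at the start; "moment": the same for the moment, N m; "finger_gap": finger opening in m.
Only numpy, scipy, OpenCV 4.12 (cv2) and the standard library are available. Lean on these libraries where they do the work, as an engineer would, in place of code of your own. Each camera call takes 0.05 s, during which the arm holds its last target.

## Task

Pack the grey sample case: stand the two white breakers in its two bottom cavities, toggles up; then fit the yellow divider tray over them by hooking one end under the case's red lip and pressing the other end down until it is fully home and the orange catch has snapped out over it; last, lay the green terminal strip flat, screws up, in either pocket on top of the divider. Leave the black breaker and the other things on the bench where they are.

Things in the scene. Friction and masses are not known exactly. Their poses are not given: they have to be found in the camera images.
- case: Grey open case fixed to the bench, 100 (x) x 230 (y) mm, walls 5 mm (inside 90 x 220). Origin: centre of its underside, z up. Red lip at its +y end, orange catch at its -y end. Long walls 78 mm high, catch-end wall 74. Floor top z = 4 mm. An 8 mm wide ledge at each end, top z = 68 mm, carries the divider. Fingers have room along y in it: 44 mm from a breaker to a ledge, 44 mm between breakers.
- case_lip (a point): Middle of the lip's lower inner edge, at (0, 102, 80) mm in the case frame. The lip is rigid, overhangs the +y end wall's inside face (y = 110) by 8 mm, top z = 85; 12 mm high gap from ledge to lip. Lip to catch nose is 205 mm, shorter than the divider, so it goes in tilted about 12 degrees, one end slid under the lip until it touches the end wall; then its other end swings down.
- case_cavity_lip (a point): Middle of the floor of the bottom cavity at y = +40 mm (lip side) of the case, z = 4 mm. Cavity 42 mm along the case's y, 90 mm along its x, bounded along y by black ribs 16 mm high (top z = 20 mm).
- case_cavity_catch (a point): The same for the other bottom cavity, at y = -40 mm (catch side).
- catch (a joint): Orange spring catch in the -y end wall, 44 mm wide, case z = 76 to 95 mm. 0 m = nose fully out, at case y = -103 mm (7 mm inside the wall face); grows to 0.009 pushed outward (-y). Its face slopes 22 degrees from vertical: a divider end pressed down pushes it aside, then it snaps back over the plate. Spring 5 N at rest, 1200 N/m; pressing the end past it takes about 6 to 9 N there.
- divider: Yellow divider tray, 84 (x) x 217 (y) mm, plate 5 mm thick, 0.22 kg. Origin: centre of its underside, z up. Same both ways round. Home: underside at case z = 68 mm, y along the case's y; play 1.5 mm each way in y, 3 mm in x. Beyond the pocket rims each end is bare plate (|y| 80 to 108 mm), for hooking in and pressing. Starts flat on the bench, its y roughly across the case's.
- divider_handle (a point): Top centre of the black handle rib across the divider's middle, 39 mm above its underside: 60 mm along the divider's x, 16 mm along its y; grip across the 16 mm.
- divider_pocket_p (a point): Floor centre of the pocket at the divider's y = +42 mm, z = 5 mm (the plate's top). Pocket 78 mm along x, 68 mm along y (8 to 76 mm from the middle), rims 8 mm high.
- divider_pocket_n (a point): The same for the pocket at y = -42 mm.
- breaker_a: White breaker with blue toggle, 82 (x) x 36 (y) x 60 (z) mm, 0.2 kg or so. Origin: centre of its underside, z up. The body is 45 mm high over its full length, a 46 mm long middle part of the same width rises to 54 mm, the toggle to 60 mm. Starts upright on the bench; grip it across its 36 mm. In the case its x lies along the case's x, either way round, in either cavity.
- breaker_b: The other white breaker, the same as breaker_a.
- strip: Green terminal strip with brass screws on top, 70 (x) x 22 (y) x 24 (z) mm, 0.08 kg. Origin: centre of its underside, z up. Starts flat on the bench. In a divider pocket it lies along the case's x.
- reject: Black breaker with red toggle, the size of the white ones, standing among them: a reject, to be left alone.
- driver: Screwdriver with red handle, 190 mm, bystander.
- meter: Orange multimeter, 150 x 76 x 36 mm, bystander.
- mug: White mug, 80 mm wide, 90 mm high, bystander.
- carton: Cardboard carton, 80 x 130 x 75 mm, bystander.
- stockbox: Pale paper box, 80 x 120 x 50 mm, bystander.
Things that resemble listed ones, but are neither listed nor needed, are in the scene too. Leave any brown or purple look-alike of the breaker_b alone.

How it is judged:
By the outcome, as a careful person would: the job done as asked, in the order asked, and still so for the second after the job is handed in, with the robot touching nothing.
It also fails if it takes over 72 s, if anything falls off the work surface, if the arm or the gripper's body presses on something with over 40 N, if the wrist force passes 120 N, or if a joint passes its speed limit or range.

## Working session

There is one attempt and no reset: what is moved stays moved. The work goes in short steps, Python scripts to look and compute and a tool call to move; the robot and the scene stay as the last step left them, time stands still between calls to the robot, and variables do not carry over. Pictures are saved under pics/ and viewed, and the job is handed in when it is done.

Besides the shell and the picture viewer there is one more tool, called after ">>>" by a JSON object that holds its "name" and its "arguments", one argument or row to a line. servo_tool: Moves the arm, as the interface text tells. Scaled input: -1 to 1 covers 0.03 m each way for a shift and 0.1 rad each way for a turn. Its arguments: {"type":"object","properties":{"increments":{"type":"array"},"hand":{"type":"number"},"squeeze":{"type":"number"}},"required":["increments"]}

```bash
ls -la; mkdir -p pics; python3 - <<'E'
from bench import ctrl
import cv2,numpy as np
s=ctrl.sense();print(s)
print(ctrl.grasp_offset)
for n in("top","side"):
    cv2.imwrite(f"pics/{n}0.png",ctrl.capture(n)); c=ctrl.camera_info(n); print(n,c)
E
```

```text
total 12
drwxr-xr-x  3 agent agent 4096 Dec  6 05:55 .
drwxr-xr-x 23 root  root  4096 Dec  6 05:55 ..
drwxr-xr-x  2 agent agent 4096 Dec  6 05:55 pics
{'time': 0.0, 'qpos': array([-1.45150266e+00,  5.28453792e-01,  1.43389957e+00,  1.83239735e-06,
        1.18140317e+00, -1.78539908e-01]), 'joint_velocities': array([ 9.93332314e-04, -3.30876200e-04,  3.33692897e-05,  7.60545838e-04,
        5.15012989e-04,  2.92050761e-03]), 'effort': array([-1.09481059e-04, -4.42348802e+01, -1.78025043e+01, -4.19176467e-04,
        8.49606644e-03, -1.25329242e-05]), 'eef_pos': array([ 0.18331639, -0.59669308,  0.19864217]), 'ee_rot': array([[-9.55974723e-01, -2.55841526e-04,  2.93448913e-01],
       [-2.93448770e-01,  2.14869742e-03, -9.55972386e-01],
       [-3.85955486e-04, -9.99997659e-01, -2.12917680e-03]]), 'contact_force': array([-0.00650642,  0.0586158 ,  0.44110028]), 'moment': array([0.00376636, 0.04533293, 0.01993914]), 'finger_gap': 0.08578750941258002}
-0.0187
top {'mtx': array([[473.35733342,   0.        , 283.71165922],
       [  0.        , 473.35733342, 208.05746189],
       [  0.        ,   0.        ,   1.        ]]), 'dist': array([-0.12882418,  0.        ,  0.        ,  0.        ,  0.        ]), 'R': array([[-0.00931211, -0.99979651, -0.01789459],
       [-0.99750311,  0.01054061, -0.06983153],
       [ 0.07000594,  0.01719963, -0.99739829]]), 't': array([-0.03441661,  0.55271084,  1.18302639])}
side {'mtx': array([[404.75540066,   0.        , 280.0630096 ],
       [  0.        , 404.75540066, 197.77728609],
       [  0.        ,   0.        ,   1.        ]]), 'dist': array([-0.00444094,  0.        ,  0.        ,  0.        ,  0.        ]), 'R': array([[-0.82805798, -0.56008414, -0.02501481],
       [-0.30222404,  0.48351464, -0.82150728],
       [ 0.47220823, -0.67269559, -0.56964905]]), 't': array([0.40393297, 0.26775299, 1.0063801 ])}
```

View pics/top0.png

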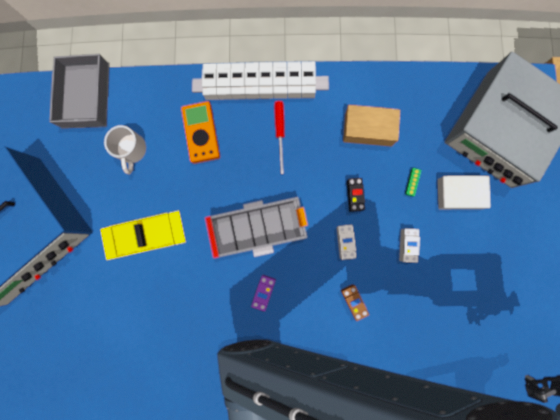

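View pics/side0.png

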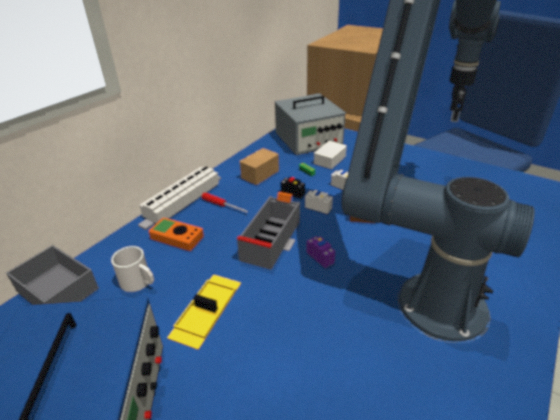

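```bash
python3 - <<'E'
import cv2
im=cv2.imread("pics/top0.png")
cv2.imwrite("pics/t_a.png",cv2.resize(im[20:220,20:285],None,fx=3,fy=3,interpolation=cv2.INTER_CUBIC))
cv2.imwrite("pics/t_b.png",cv2.resize(im[20:220,275:540],None,fx=3,fy=3,interpolation=cv2.INTER_CUBIC))
E
```

```text
(no output)
```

View pics/t_a.png

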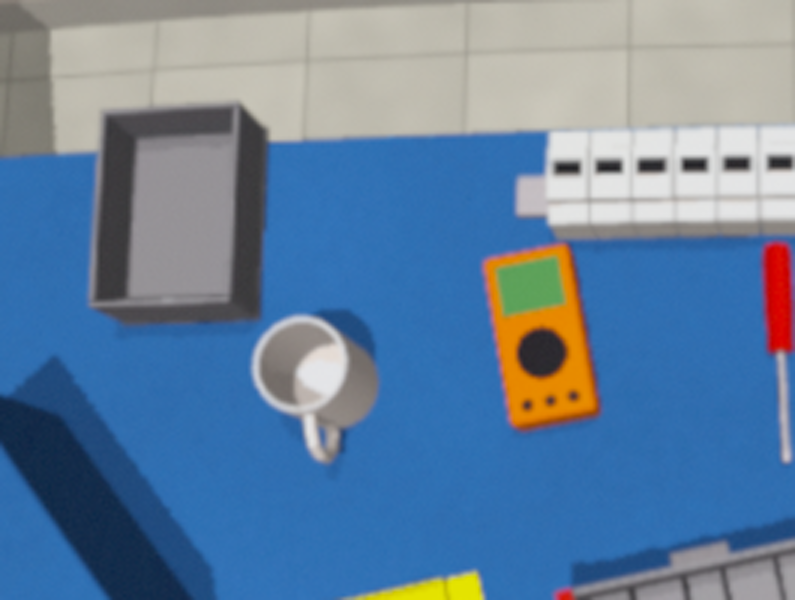

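```bash
python3 - <<'E'
import cv2
im=cv2.imread("pics/top0.png")
def c(n,x,y,w,h,f):cv2.imwrite(n,cv2.resize(im[y:y+h,x:x+w],None,fx=f,fy=f,interpolation=cv2.INTER_CUBIC))
c("pics/c_case.png",200,185,115,80,7)
c("pics/c_br.png",330,160,100,90+20,5)
c("pics/c_div.png",92,200,105,70,7)
E
```

```text
(no output)
```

View pics/c_case.png

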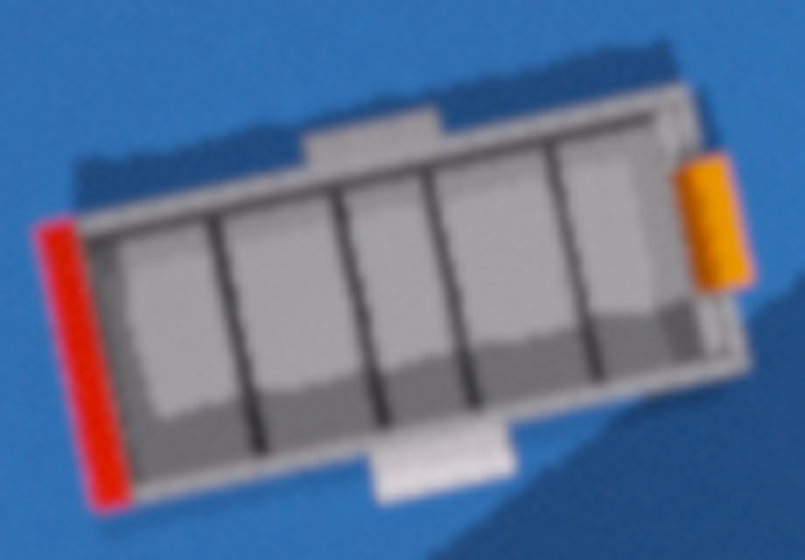

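View pics/c_br.png

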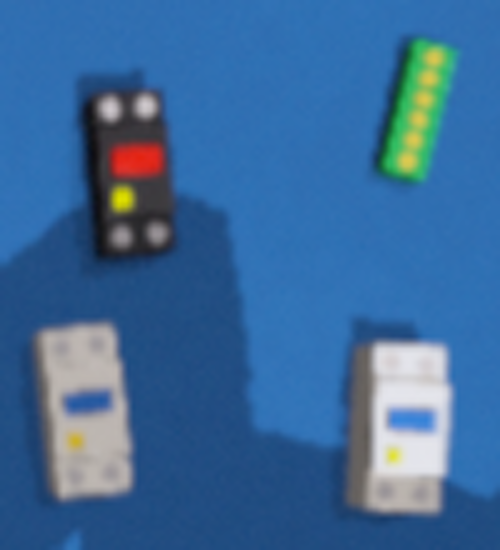

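View pics/c_div.png

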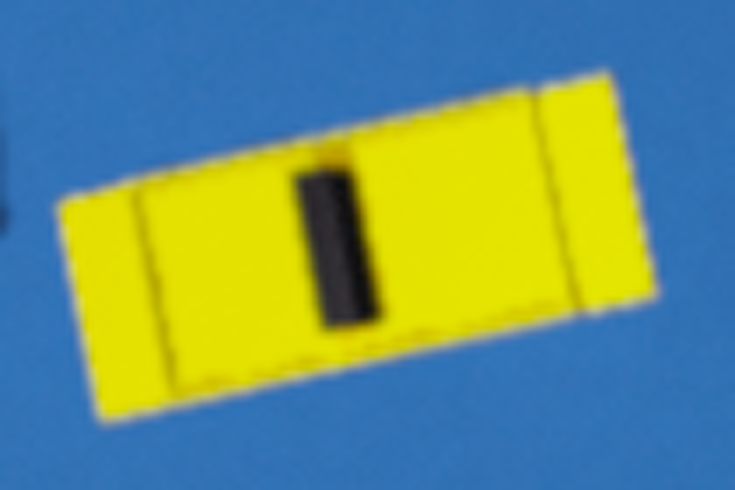

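```bash
cat > h.py <<'E'
import numpy as np,cv2
from scipy.optimize import least_squares
from bench import ctrl
def proj(P,name="top"):
    c=ctrl.camera_info(name)
    p,_=cv2.projectPoints(np.asarray(P,float).reshape(-1,1,3),cv2.Rodrigues(c["R"])[0],c["t"],c["mtx"],c["dist"])
    return p.reshape(-1,2)
def world(p,L,z0=0):
    L=np.asarray(L,float);c,s=np.cos(p[2]),np.sin(p[2])
    return np.c_[p[0]+c*L[:,0]-s*L[:,1],p[1]+s*L[:,0]+c*L[:,1],L[:,2]+z0]
def fit(L,px,p0,name="top",z0=0):
    L=np.array(L,float)/1000
    r=least_squares(lambda p:(proj(world(p,L,z0),name)-px).ravel(),p0,loss="soft_l1",f_scale=0.7)
    res=(proj(world(r.x,L,z0),name)-px)
    return r.x,res
def uncrop(pts,x,y,f): return (np.array(pts,float)+.5)/f-.5+np.array([x,y])
def box(img,p,hx,hy,z0,z1,col,name="top",cx=0,cy=0):
    L=np.array([[cx+a*hx,cy+b*hy,z] for z in(z0,z1) for a,b in((1,1),(1,-1),(-1,-1),(-1,1))],float)/1000
    q=proj(world(p,L),name)
    return q
E
python3 - <<'E'
from h import *
cs=uncrop([(36,228),(78,222),(95,512),(132,505),(690,82),(748,370)],200,185,7)
L=[(50,115,85),(50,102,85),(-50,115,85),(-50,102,85),(50,-115,78),(-50,-115,78)]
print("case",*fit(L,cs,[.5,.1,.2]))
dv=uncrop([(55,203),(610,72),(658,298),(100,422)],92,200,7)
print("div",*fit([(42,108.5,5),(42,-108.5,5),(-42,-108.5,5),(-42,108.5,5)],dv,[.5,.3,.2]))
hd=uncrop([(295,173),(322,327),(345,165),(380,320)],92,200,7)
print("hnd",*fit([(30,8,39),(-30,8,39),(30,-8,39),(-30,-8,39)],hd,[.5,.3,.2]))
b=uncrop([(372,342),(446,343),(365,512),(440,514)],330,160,5)
L=[(41,18,45),(41,-18,45),(-41,18,45),(-41,-18,45)]
print("right",*fit(L,b,[.5,-.3,0]))
b=uncrop([(42,333),(115,322),(60,500),(131,490)],330,160,5)
print("left",*fit(L,b,[.5,-.1,0]))
b=uncrop([(413,38),(456,45),(377,173),(420,180)],330,160,5)
print("strip",*fit([(35,11,24),(35,-11,24),(-35,11,24),(-35,-11,24)],b,[.6,-.3,-.2]))
E
```

```text
case [0.50248519 0.02676372 0.20705216] [[ 0.06948042 -0.01004296]
 [-0.70552444 -0.30951494]
 [ 0.13853989  0.07639224]
 [ 0.111755   -0.06596137]
 [-0.23612854  0.53990241]
 [ 0.48852959 -0.1481491 ]]
div [0.48643045 0.33032581 0.21481613] [[ 0.34754254 -0.01735463]
 [-0.13788387  0.35862854]
 [-0.30381481 -0.28448345]
 [ 0.12760032 -0.03296191]]
hnd [0.48705079 0.32552343 0.21784814] [[ 0.4914932  -0.38140594]
 [ 1.41461625  0.72168696]
 [-0.67462728 -0.64554725]
 [-0.86709185  0.335616  ]]
right [ 0.45480796 -0.3552165  -0.05772422] [[ 0.20342812  0.34118456]
 [-0.35224298  0.7891678 ]
 [ 0.43183737 -0.61863354]
 [-0.27356135 -0.4208736 ]]
left [ 0.46508428 -0.19616214  0.09224285] [[ 0.00777959 -0.08410125]
 [-0.18381814  0.61702203]
 [-0.03805185 -0.46336714]
 [ 0.21703767  0.00990024]]
strip [ 0.61680457 -0.37047373 -0.28660316] [[-0.00656229 -0.06088499]
 [-0.41389803  0.89721108]
 [ 0.38079409 -0.88994168]
 [ 0.02305317  0.06699589]]
```

```bash
cat > ov.py <<'E'
from h import *
def overlay(name,src,out,items,crop,f):
    im=cv2.imread(src);x,y,w,h=crop
    im=cv2.resize(im[y:y+h,x:x+w],None,fx=f,fy=f,interpolation=cv2.INTER_CUBIC)
    for p,loops in items:
        for Lp in loops:
            q=proj(world(p,np.array(Lp,float)/1000),name)
            q=((q-np.array([x,y])+.5)*f-.5)
            cv2.polylines(im,[np.round(q).astype(int)],True,(255,0,255),1,cv2.LINE_AA)
    cv2.imwrite(out,im)
def rect(hx,hy,z,cx=0,cy=0): return [(cx+a*hx,cy+b*hy,z) for a,b in((1,1),(1,-1),(-1,-1),(-1,1))]
CASE=[rect(50,115,0),rect(50,115,78),rect(50,6.5,85,0,108.5),rect(45,21,4,0,40),rect(45,21,4,0,-40),rect(22,3.5,76,0,-106.5)]
BR=[rect(41,18,0),rect(41,18,45),rect(23,18,54)]
DIV=[rect(42,108.5,0),rect(42,108.5,5),rect(30,8,39)]
ST=[rect(35,11,0),rect(35,11,24)]
E
python3 - <<'E'
from ov import *
it=[((.5025,.0268,.207),CASE),((.4864,.3303,.2148),DIV),((.4548,-.3552,-.058),BR),((.4651,-.1962,.092),BR),((.6168,-.3705,-.287),ST)]
overlay("top","pics/top0.png","pics/o1.png",it,(95,160,110+110,100),3.6)
overlay("top","pics/top0.png","pics/o2.png",it,(330,160,100,110),5)
overlay("side","pics/side0.png","pics/o3.png",it,(160,130,200,220),2.7)
E
```

```text
(no output)
```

View pics/o1.png

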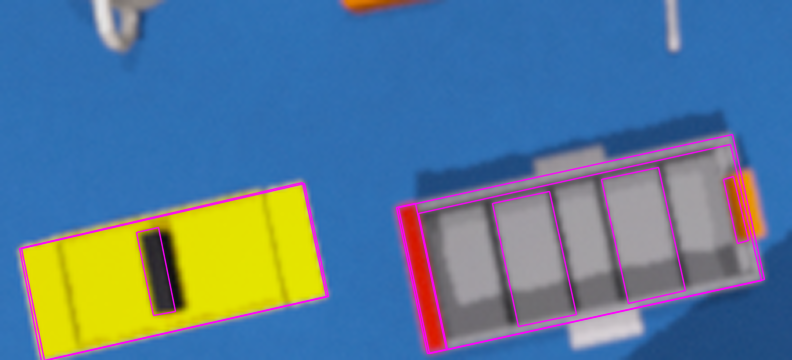

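View pics/o2.png

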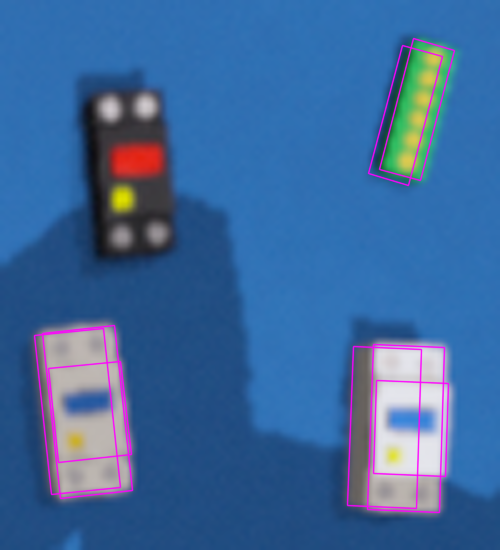

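View pics/o3.png

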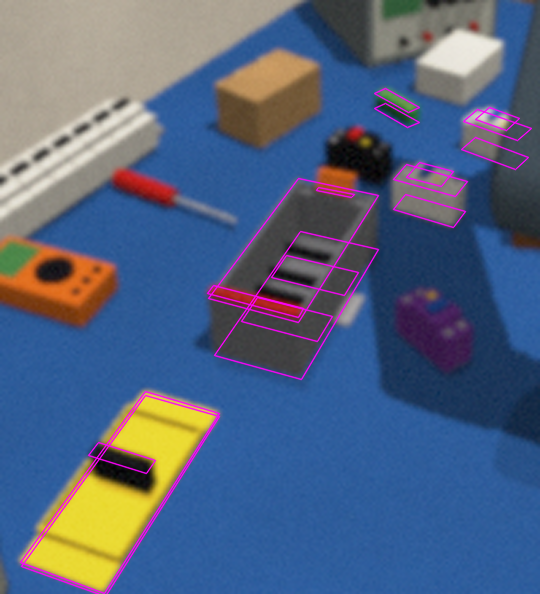

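```bash
cat > go.py <<'E'
from h import *
from scipy.spatial.transform import Rotation as Rn
CASEP=(.5025,.0268,.207)
def target(yaw,tilt=0,tiltyaw=None):
    # jaw axis (tool z) along -object y ; tool y down ; matches start attitude
    z=np.array([np.sin(yaw),-np.cos(yaw),0]);y=np.array([0,0,-1.]);x=np.cross(y,z)
    R=np.c_[x,y,z]
    if tilt: R=Rn.from_rotvec(tilt*np.array([np.cos(yaw),np.sin(yaw),0])).as_matrix()@R
    return R
def delta(pos,yaw,tilt=0):
    s=ctrl.sense();d=(np.array(pos)-s["eef_pos"])/.03
    w=Rn.from_matrix(target(yaw,tilt)@s["ee_rot"].T).as_rotvec()/.1
    np.set_printoptions(precision=3,suppress=True)
    print("t",s["time"],"pos",s["eef_pos"],"gap",s["finger_gap"],"F",s["contact_force"])
    print("units shift",d,"turn",w)
E
python3 -c "
from go import *
delta((.4548,-.3552,.13),-.058)"
```

```text
t 0.1 pos [ 0.183 -0.597  0.199] gap 0.08503753702984974 F [ 0.456 -0.506 -1.719]
units shift [ 9.049  8.052 -2.291] turn [-0.02   0.001 -3.558]
```

>>> {"name": "servo_tool", "arguments": {
  "increments": [
    [[0.95,0.85,-0.23,0,0,-0.37],[0.95,0.85,-0.23,0,0,-0.37],[0.95,0.85,-0.23,0,0,-0.37],[0.95,0.85,-0.23,0,0,-0.37],[0.95,0.85,-0.23,0,0,-0.37],[0.95,0.85,-0.23,0,0,-0.37],[0.95,0.85,-0.23,0,0,-0.37],[0.95,0.85,-0.23,0,0,-0.37],[0.95,0.85,-0.23,0,0,-0.37],[0.4,0.3,-0.2,0,0,-0.2]]
  ],
  "hand": -1,
  "squeeze": 40
}}

```text
time: 1.35
eef_pos: [0.4564, -0.3493, 0.1248]
ee_rot: [[-0.997, -0.002, -0.072], [0.072, 0.007, -0.997], [0.003, -1.0, -0.007]]
contact_force: [-0.4, -0.4, 0.2]
finger_gap: 0.0856
```

```bash
python3 -c "
from go import *
delta((.4548,-.3552,.018),-.058)"
```

```text
t 1.35 pos [ 0.456 -0.349  0.125] gap 0.0855872373757865 F [-0.407 -0.409  0.242]
units shift [-0.054 -0.197 -3.559] turn [-0.072 -0.024  0.137]
```

Tracking is good (little lag). Descend.

>>> {"name": "servo_tool", "arguments": {
  "increments": [
    [[-0.05,-0.2,-0.5,-0.07,0,0.13],[0,0,-1,0,0,0],[0,0,-1,0,0,0],[0,0,-0.9,0,0,0],[0,0,-0.15,0,0,0]]
  ]
}}

```text
time: 1.98
eef_pos: [0.4519, -0.3573, 0.0119]
ee_rot: [[-0.999, -0.005, -0.054], [0.054, -0.0, -0.999], [0.005, -1.0, 0.001]]
contact_force: [-0.4, 0.6, 1.6]
finger_gap: 0.0858
```

```bash
python3 - <<'E'
from go import *
delta((.4548,-.3552,.018),-.058)
im=ctrl.capture("top");s=ctrl.capture("side")
a=cv2.resize(im[180:300,340:500],None,fx=4,fy=4,interpolation=2);b=cv2.resize(s[100:220,250:410],None,fx=4,fy=4,interpolation=2)
cv2.imwrite("pics/g1.png",cv2.resize(np.vstack([a[:300],b[:300]]),None,fx=1,fy=1))
E
```

```text
t 1.975 pos [ 0.452 -0.357  0.012] gap 0.08582953384492994 F [-0.385  0.559  1.588]
units shift [0.096 0.07  0.203] turn [ 0.004 -0.051 -0.039]
```

View pics/g1.png

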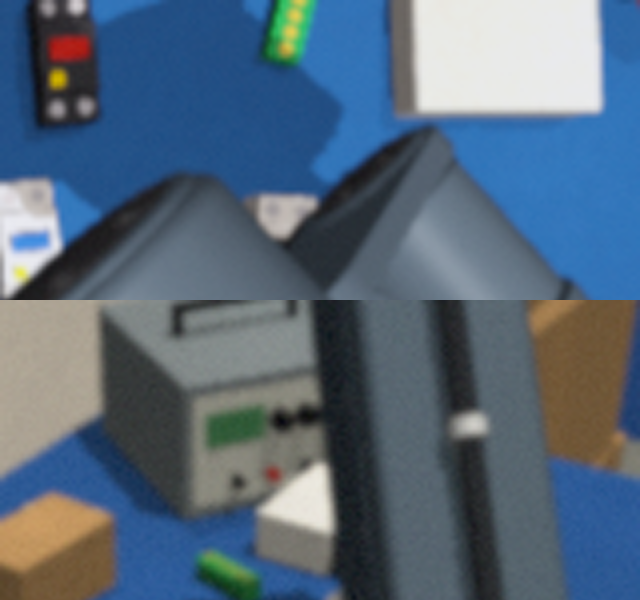

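>>> {"name": "servo_tool", "arguments": {
  "increments": [
    [[0.1,0.07,0.2,0,0,0],[0,0,0,0,0,0],[0,0,0,0,0,0],[0,0,0,0,0,0],[0,0,0,0,0,0],[0,0,0,0,0,0]]
  ],
  "hand": 1
}}

```text
time: 2.82
eef_pos: [0.4577, -0.3578, 0.0235]
ee_rot: [[-0.999, 0.001, -0.054], [0.054, -0.008, -0.999], [-0.002, -1.0, 0.008]]
contact_force: [-0.2, 0.2, -0.4]
finger_gap: 0.0219
```

```bash
python3 -c "
from go import *
delta((.4548,-.3552,.15),.207)
print(world(CASEP,[(0,-.04,.0),(0,.04,0)]))"
```

```text
t 2.825 pos [ 0.458 -0.358  0.023] gap 0.021924531184755083 F [-0.216  0.161 -0.383]
units shift [-0.096  0.086  4.217] turn [0.076 0.023 2.606]
[[ 0.511 -0.012  0.   ]
 [ 0.494  0.066  0.   ]]
```

>>> {"name": "servo_tool", "arguments": {
  "increments": [
    [[0,0,0,0,0,0],[0,0,0,0,0,0]]
  ]
}}

```text
time: 3.08
eef_pos: [0.4577, -0.3578, 0.0235]
ee_rot: [[-0.999, 0.001, -0.054], [0.054, -0.008, -0.999], [-0.002, -1.0, 0.008]]
contact_force: [0.1, 0.7, 0.8]
finger_gap: 0.022
```

```bash
python3 - <<'E'
from go import *
delta((.4548,-.3552,.018),-.058)
im=ctrl.capture("top");cv2.imwrite("pics/g2.png",im)
cv2.imwrite("pics/g2s.png",ctrl.capture("side"))
E
```

```text
t 3.075 pos [ 0.458 -0.358  0.023] gap 0.021959572590506952 F [0.149 0.748 0.816]
units shift [-0.097  0.086 -0.183] turn [ 0.077  0.012 -0.045]
```

View pics/g2.png

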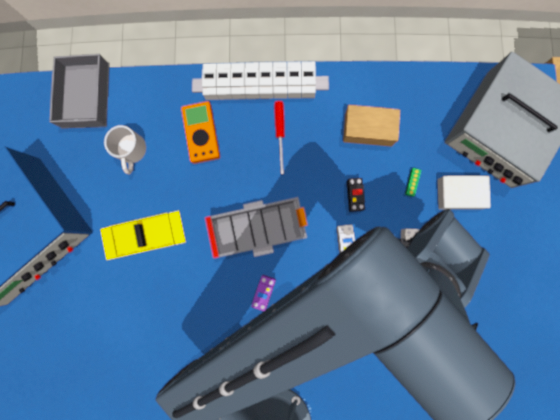

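View pics/g2s.png

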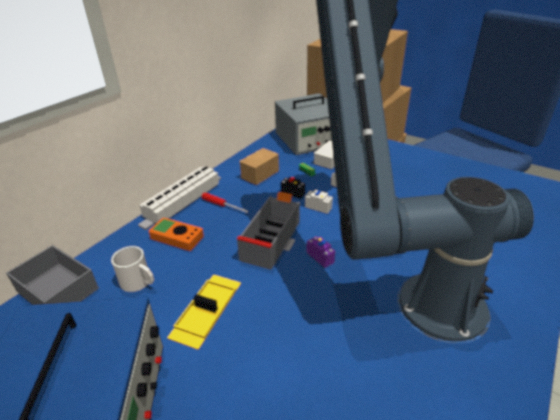

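>>> {"name": "servo_tool", "arguments": {
  "increments": [
    [[0,0,0.5,0,0,0],[0,0,1,0,0,0],[0,0,1,0,0,0],[0,0,1,0,0,0],[0,0,0.8,0,0,0]]
  ]
}}

```text
time: 3.8
eef_pos: [0.4552, -0.3554, 0.1557]
ee_rot: [[-0.999, -0.004, -0.054], [0.054, -0.003, -0.999], [0.004, -1.0, 0.003]]
contact_force: [0.2, 0.4, -3.2]
finger_gap: 0.0218
```

```bash
python3 - <<'E'
from go import *
delta((.4548,-.3552,.15),.207)
im=ctrl.capture("top");s=ctrl.capture("side")
a=cv2.resize(im[180:280,330:490],None,fx=4,fy=4,interpolation=2);b=cv2.resize(s[120:170,250:410],None,fx=4,fy=4,interpolation=2)
cv2.imwrite("pics/g3.png",np.vstack([a,b]))
E
```

```text
t 3.8 pos [ 0.455 -0.355  0.156] gap 0.021837641460286824 F [ 0.244  0.406 -3.208]
units shift [-0.012  0.008 -0.191] turn [ 0.03  -0.034  2.608]
```

View pics/g3.png

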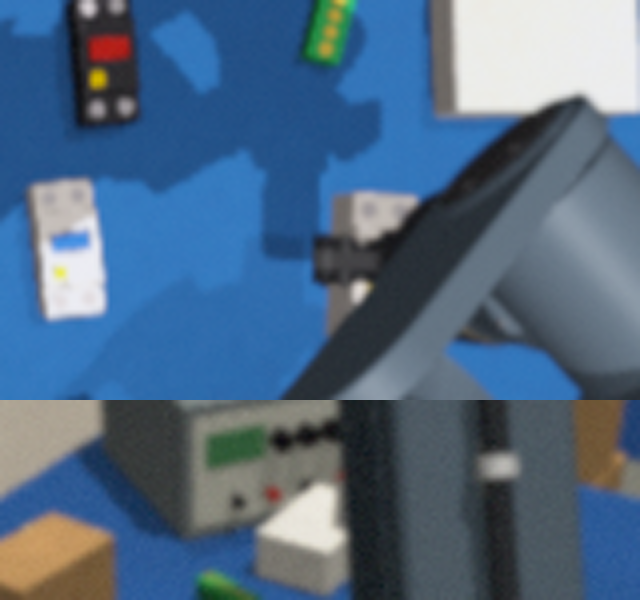

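>>> {"name": "servo_tool", "arguments": {
  "increments": [
    [[0.1,0.6,0,0,0,0.19],[0.1,1,0,0,0,0.19],[0.1,1,0,0,0,0.19],[0.1,1,0,0,0,0.19],[0.1,1,0,0,0,0.19],[0.1,1,0,0,0,0.19],[0.1,1,0,0,0,0.19],[0.1,1,0,0,0,0.19],[0.1,1,0,0,0,0.19],[0.1,1,0,0,0,0.19],[0.1,1,0,0,0,0.19],[0.1,1,0,0,0,0.19],[0.1,1,0,0,0,0.19],[0.1,0.7,0,0,0,0.13],[0,0,0,0,0,0]]
  ]
}}

```text
time: 5.78
eef_pos: [0.4767, 0.0777, 0.1394]
ee_rot: [[-0.973, -0.043, 0.226], [-0.227, 0.014, -0.974], [0.039, -0.999, -0.023]]
contact_force: [-0.2, -0.2, -2.3]
finger_gap: 0.0219
```

```bash
python3 - <<'E'
from go import *
delta((.497,.0666,.155),.207)
im=ctrl.capture("top");s=ctrl.capture("side")
a=cv2.resize(im[180:280,190:350],None,fx=4,fy=4,interpolation=2);b=cv2.resize(s[150:290,190:350],None,fx=4,fy=4,interpolation=2)
cv2.imwrite("pics/g4.png",a);cv2.imwrite("pics/g4s.png",b)
E
```

```text
t 5.775 pos [0.477 0.078 0.139] gap 0.02187468126968587 F [-0.167 -0.17  -2.263]
units shift [ 0.676 -0.37   0.521] turn [-0.14  -0.429 -0.216]
```

View pics/g4.png

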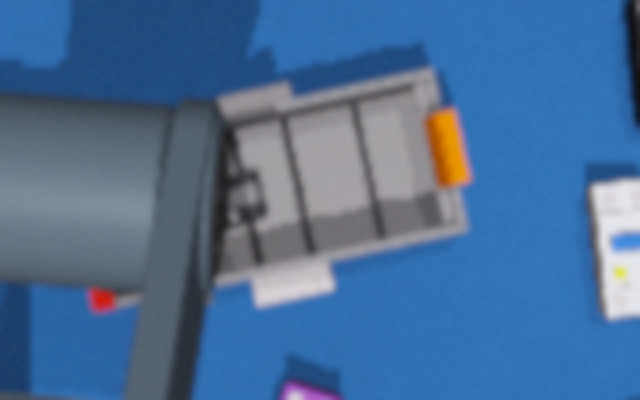

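View pics/g4s.png

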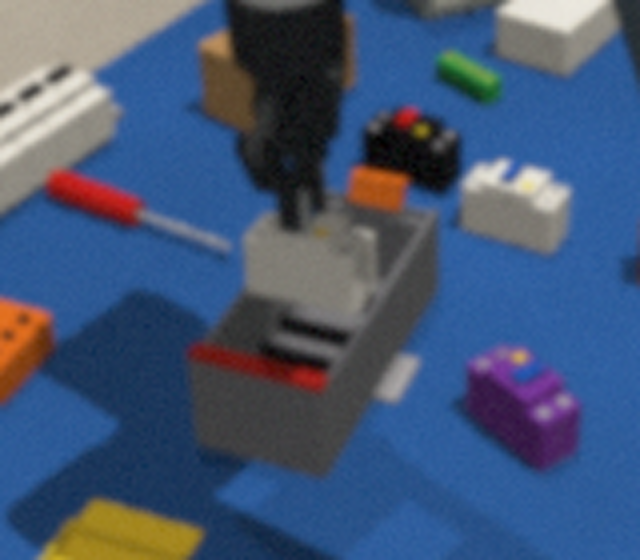

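>>> {"name": "servo_tool", "arguments": {
  "increments": [
    [[0.35,-0.2,0.2,-0.07,-0.22,-0.11],[0.3,-0.15,0,-0.07,-0.2,-0.1],[0,0,0,0,0,0],[0,0,0,0,0,0]]
  ]
}}

```text
time: 6.38
eef_pos: [0.4977, 0.0625, 0.1458]
ee_rot: [[-0.98, 0.002, 0.199], [-0.199, -0.002, -0.98], [-0.002, -1.0, 0.002]]
contact_force: [-0.1, -0.0, -2.5]
finger_gap: 0.022
```

```bash
python3 - <<'E'
from go import *
delta((.497,.0666,.03),.207)
E
```

```text
t 6.375 pos [0.498 0.063 0.146] gap 0.022039845866314287 F [-0.102 -0.008 -2.527]
units shift [-0.025  0.136 -3.86 ] turn [0.019 0.019 0.067]
```

>>> {"name": "servo_tool", "arguments": {
  "increments": [
    [[-0.03,0.13,-0.4,0,0,0.06],[0,0,-0.7,0,0,0],[0,0,-0.7,0,0,0],[0,0,-0.7,0,0,0],[0,0,-0.4,0,0,0],[0,0,0,0,0,0]]
  ]
}}

```text
time: 7.12
eef_pos: [0.495, 0.0678, 0.0535]
ee_rot: [[-0.979, -0.001, 0.206], [-0.206, -0.001, -0.979], [0.001, -1.0, 0.001]]
contact_force: [1.1, 0.9, -2.0]
finger_gap: 0.022
```

```bash
python3 - <<'E'
from go import *
delta((.497,.0666,.03),.207)
s=ctrl.capture("side")
b=cv2.resize(s[150:290,190:350],None,fx=4,fy=4,interpolation=2)
cv2.imwrite("pics/g5s.png",b)
E
```

```text
t 7.125 pos [0.495 0.068 0.053] gap 0.0220423538762129 F [ 1.078  0.862 -1.977]
units shift [ 0.068 -0.04  -0.783] turn [ 0.011 -0.008 -0.005]
```

View pics/g5s.png

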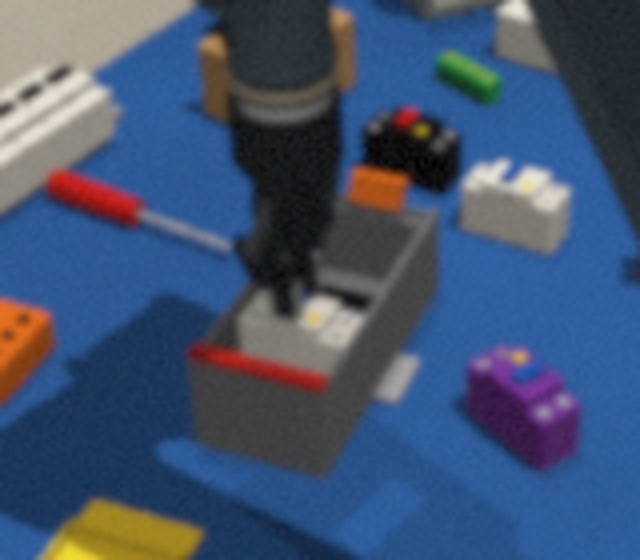

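>>> {"name": "servo_tool", "arguments": {
  "increments": [
    [[0.06,-0.03,-0.3,0,0,0],[0,0,-0.3,0,0,0],[0,0,-0.15,0,0,0],[0,0,0,0,0,0]]
  ]
}}

```text
time: 7.68
eef_pos: [0.4989, 0.0666, 0.0314]
ee_rot: [[-0.979, 0.004, 0.206], [-0.206, -0.001, -0.979], [-0.004, -1.0, 0.002]]
contact_force: [0.3, 0.5, -1.3]
finger_gap: 0.0217
```

```bash
python3 - <<'E'
from go import *
delta((.497,.0666,.0275),.207)
E
```

```text
t 7.675 pos [0.499 0.067 0.031] gap 0.02167457302878576 F [ 0.281  0.467 -1.329]
units shift [-0.064 -0.002 -0.13 ] turn [ 0.015  0.042 -0.004]
```

>>> {"name": "servo_tool", "arguments": {
  "increments": [
    [[-0.05,0,-0.12,0,0.03,0],[0,0,-0.08,0,0,0],[0,0,0,0,0,0]]
  ]
}}

```text
time: 8.05
eef_pos: [0.4979, 0.0673, 0.0278]
ee_rot: [[-0.979, 0.003, 0.206], [-0.206, -0.001, -0.979], [-0.003, -1.0, 0.002]]
contact_force: [-0.0, -0.4, -3.0]
finger_gap: 0.0219
```

>>> {"name": "servo_tool", "arguments": {
  "increments": [
    [[0,0,0,0,0,0],[0,0,0,0,0,0],[0,0,0,0,0,0]]
  ],
  "hand": 0.1
}}

```text
time: 8.43
eef_pos: [0.4986, 0.0672, 0.0281]
ee_rot: [[-0.979, 0.005, 0.206], [-0.206, -0.001, -0.979], [-0.005, -1.0, 0.002]]
contact_force: [1.0, -0.3, 0.1]
finger_gap: 0.0385
```

>>> {"name": "servo_tool", "arguments": {
  "increments": [
    [[0,0,0.5,0,0,0],[0,0,1,0,0,0],[0,0,1,0,0,0],[0,0,0.8,0,0,0],[0,-0.4,0.4,0,0,0],[-0.1,-0.8,0,0,0,-0.12],[-0.1,-1,0,0,0,-0.12],[-0.1,-1,0,0,0,-0.12],[-0.1,-1,0,0,0,-0.12],[-0.1,-1,0,0,0,-0.12],[-0.1,-1,0,0,0,-0.12],[-0.1,-1,0,0,0,-0.12],[-0.1,-0.8,0,0,0,-0.12],[0,-0.4,0,0,0,0],[0,0,0,0,0,0]]
  ]
}}

```text
time: 10.3
eef_pos: [0.4697, -0.1986, 0.1471]
ee_rot: [[-0.994, 0.005, 0.106], [-0.106, -0.003, -0.994], [-0.004, -1.0, 0.003]]
contact_force: [0.7, -0.2, 0.0]
finger_gap: 0.0383
```

```bash
python3 - <<'E'
from go import *
delta((.4651,-.1962,.12),.092)
im=ctrl.capture("top");s=ctrl.capture("side")
a=cv2.resize(im[180:280,190:350],None,fx=4,fy=4,interpolation=2);b=cv2.resize(s[170:290,190:350],None,fx=4,fy=4,interpolation=2)
cv2.imwrite("pics/g6.png",a);cv2.imwrite("pics/g6s.png",b)
E
```

```text
t 10.3 pos [ 0.47  -0.199  0.147] gap 0.03831061611829711 F [ 0.736 -0.163  0.049]
units shift [-0.153  0.081 -0.902] turn [ 0.028  0.046 -0.141]
```

View pics/g6.png

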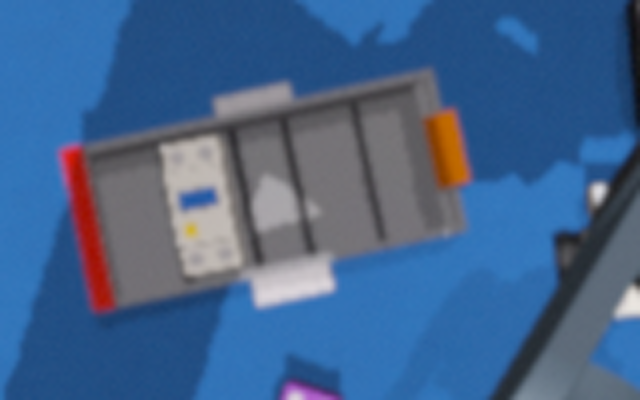

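View pics/g6s.png

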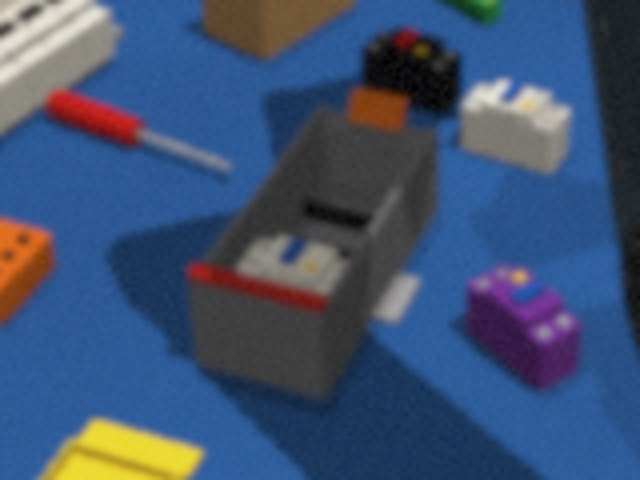

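>>> {"name": "servo_tool", "arguments": {
  "increments": [
    [[-0.15,0.08,-0.4,0,0.04,-0.14],[0,0,-0.8,0,0,0],[0,0,-0.9,0,0,0],[0,0,-0.9,0,0,0],[0,0,-0.7,0,0,0],[0,0,-0.2,0,0,0],[0,0,0,0,0,0]]
  ],
  "hand": -1
}}

```text
time: 11.28
eef_pos: [0.4619, -0.1864, 0.0241]
ee_rot: [[-0.995, -0.005, 0.099], [-0.099, 0.002, -0.995], [0.005, -1.0, -0.002]]
contact_force: [0.6, -0.0, 0.2]
finger_gap: 0.0853
```

```bash
python3 - <<'E'
from go import *
delta((.4651,-.1962,.022),.092)
E
```

```text
t 11.275 pos [ 0.462 -0.186  0.024] gap 0.08531321131697416 F [ 0.552 -0.036  0.233]
units shift [ 0.106 -0.328 -0.069] turn [-0.019 -0.054 -0.075]
```

>>> {"name": "servo_tool", "arguments": {
  "increments": [
    [[0.1,-0.32,-0.05,-0.02,-0.05,-0.07],[0,0,0,0,0,0]]
  ]
}}

```text
time: 11.52
eef_pos: [0.4662, -0.197, 0.0237]
ee_rot: [[-0.996, 0.002, 0.093], [-0.093, -0.002, -0.996], [-0.002, -1.0, 0.002]]
contact_force: [0.1, -0.1, -0.2]
finger_gap: 0.0853
```

>>> {"name": "servo_tool", "arguments": {
  "increments": [
    [[0,0,0,0,0,0],[0,0,0,0,0,0],[0,0,0,0,0,0],[0,0,0,0,0,0],[0,0,0,0,0,0],[0,0,0,0,0,0]]
  ],
  "hand": 1
}}

```text
time: 12.28
eef_pos: [0.4666, -0.1974, 0.0251]
ee_rot: [[-0.996, 0.004, 0.092], [-0.092, -0.003, -0.996], [-0.004, -1.0, 0.004]]
contact_force: [0.6, 0.3, 1.0]
finger_gap: 0.0215
```

>>> {"name": "servo_tool", "arguments": {
  "increments": [
    [[0,0,0.5,0,0,0],[0,0,1,0,0,0],[0,0,1,0,0,0],[0,0,1,0,0,0],[0,0,0.7,0,0,0],[0.2,0.6,0,0,0,0.16],[0.2,0.9,0,0,0,0.16],[0.2,0.9,0,0,0,0.16],[0.2,0.9,0,0,0,0.16],[0.2,0.9,0,0,0,0.16],[0.2,0.8,0,0,0,0.16],[0.2,0.6,0,0,0,0.16],[0,0.3,0,0,0,0],[0,0,0,0,0,0]]
  ]
}}

```text
time: 14.02
eef_pos: [0.4995, -0.0019, 0.1502]
ee_rot: [[-0.977, -0.015, 0.212], [-0.212, 0.007, -0.977], [0.013, -1.0, -0.01]]
contact_force: [-0.4, -0.5, -1.9]
finger_gap: 0.0214
```

```bash
python3 - <<'E'
from go import *
delta((.5122,-.0121,.05),.207)
E
```

```text
t 14.025 pos [ 0.499 -0.002  0.15 ] gap 0.0214317374177462 F [-0.431 -0.527 -1.917]
units shift [ 0.424 -0.338 -3.338] turn [-0.071 -0.146 -0.066]
```

>>> {"name": "servo_tool", "arguments": {
  "increments": [
    [[0.42,-0.33,-0.2,-0.07,-0.14,-0.06],[0,0,-0.5,0,0,0],[0,0,-0.5,0,0,0],[0,0,0,0,0,0]]
  ]
}}

```text
time: 14.52
eef_pos: [0.515, -0.0167, 0.1122]
ee_rot: [[-0.979, 0.004, 0.202], [-0.202, -0.003, -0.979], [-0.003, -1.0, 0.004]]
contact_force: [0.6, -0.5, -2.1]
finger_gap: 0.0212
```

```bash
python3 - <<'E'
from go import *
delta((.5122,-.0121,.05),.207)
E
```

```text
t 14.525 pos [ 0.515 -0.017  0.112] gap 0.021187838798876035 F [ 0.573 -0.527 -2.102]
units shift [-0.093  0.152 -2.074] turn [0.028 0.036 0.04 ]
```

>>> {"name": "servo_tool", "arguments": {
  "increments": [
    [[-0.09,0.15,-0.3,0.03,0.03,0.04],[0,0,-0.6,0,0,0],[0,0,-0.6,0,0,0],[0,0,-0.4,0,0,0],[0,0,0,0,0,0]]
  ]
}}

```text
time: 15.15
eef_pos: [0.5144, -0.0139, 0.0541]
ee_rot: [[-0.979, 0.005, 0.203], [-0.203, -0.001, -0.979], [-0.005, -1.0, 0.002]]
contact_force: [-0.4, 0.3, -2.1]
finger_gap: 0.0218
```

```bash
python3 - <<'E'
from go import *
delta((.5122,-.0121,.030),.207)
E
```

```text
t 15.15 pos [ 0.514 -0.014  0.054] gap 0.02184141077514205 F [-0.359  0.273 -2.064]
units shift [-0.073  0.06  -0.803] turn [0.009 0.051 0.023]
```

>>> {"name": "servo_tool", "arguments": {
  "increments": [
    [[-0.07,0.06,-0.35,0,0.05,0.02],[0,0,-0.3,0,0,0],[0,0,-0.15,0,0,0],[0,0,-0.05,0,0,0],[0,0,0,0,0,0]]
  ]
}}

```text
time: 15.78
eef_pos: [0.5137, -0.0119, 0.0292]
ee_rot: [[-0.979, 0.003, 0.205], [-0.205, -0.001, -0.979], [-0.003, -1.0, 0.002]]
contact_force: [-0.4, -0.5, -1.8]
finger_gap: 0.0214
```

>>> {"name": "servo_tool", "arguments": {
  "increments": [
    [[0,0,-0.06,0,0,0],[0,0,0,0,0,0]]
  ]
}}

```text
time: 16.02
eef_pos: [0.514, -0.0115, 0.0293]
ee_rot: [[-0.979, 0.005, 0.205], [-0.205, -0.001, -0.979], [-0.005, -1.0, 0.002]]
contact_force: [0.4, -0.4, -1.9]
finger_gap: 0.0217
```

>>> {"name": "servo_tool", "arguments": {
  "increments": [
    [[0,0,0,0,0,0],[0,0,0,0,0,0],[0,0,0,0,0,0]]
  ],
  "hand": 0.1
}}

```text
time: 16.4
eef_pos: [0.5149, -0.0118, 0.0294]
ee_rot: [[-0.979, 0.007, 0.205], [-0.205, -0.002, -0.979], [-0.006, -1.0, 0.003]]
contact_force: [-0.6, 0.8, -0.0]
finger_gap: 0.0387
```

>>> {"name": "servo_tool", "arguments": {
  "increments": [
    [[0,0,0.5,0,0,0],[0,0,1,0,0,0],[0,0,1,0,0,0],[0,0,0.9,0,0,0],[0,0.5,0.3,0,0,0],[-0.08,0.9,0,0,0,0],[-0.08,1,0,0,0,0],[-0.08,1,0,0,0,0],[-0.08,1,0,0,0,0],[-0.08,1,0,0,0,0],[-0.08,1,0,0,0,0],[-0.08,1,0,0,0,0],[-0.08,1,0,0,0,0],[-0.08,1,0,0,0,0],[-0.08,1,0,0,0,0],[0,0.5,0,0,0,0],[0,0,0,0,0,0]]
  ]
}}

```text
time: 18.52
eef_pos: [0.4791, 0.334, 0.1438]
ee_rot: [[-0.978, -0.003, 0.208], [-0.208, -0.002, -0.978], [0.003, -1.0, 0.001]]
contact_force: [-0.0, 0.0, 0.7]
finger_gap: 0.0384
```

```bash
python3 - <<'E'
from go import *
delta((.4868,.329,.1),.215)
im=ctrl.capture("top");s=ctrl.capture("side")
a=cv2.resize(im[180:280,90:350],None,fx=3,fy=3,interpolation=2);b=cv2.resize(s[170:350,160:350],None,fx=3.3,fy=3.3,interpolation=2)
cv2.imwrite("pics/g7.png",a);cv2.imwrite("pics/g7s.png",b)
E
```

```text
t 18.525 pos [0.479 0.334 0.144] gap 0.03835607264421751 F [-0.029  0.027  0.739]
units shift [ 0.256 -0.168 -1.459] turn [ 0.02  -0.03   0.055]
```

View pics/g7.png

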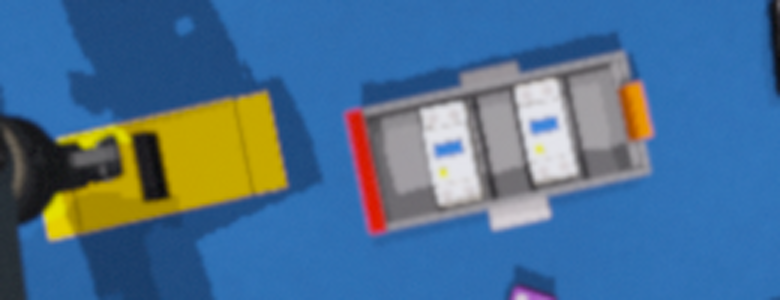

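View pics/g7s.png

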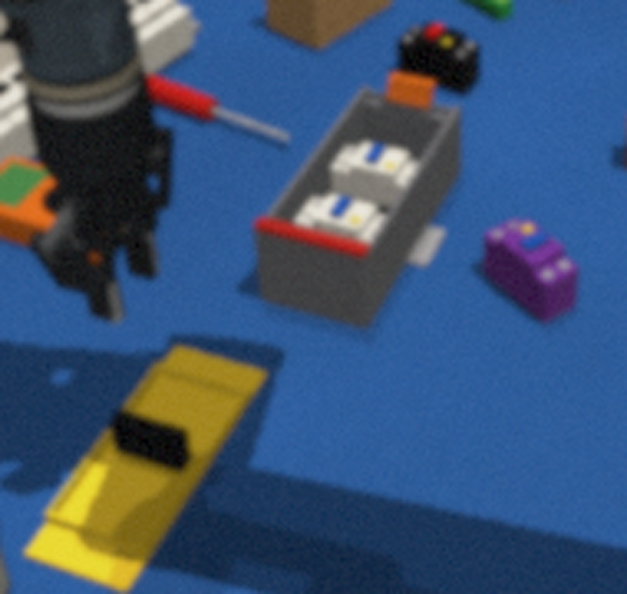

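```bash
python3 - <<'E'
from ov import *
from go import CASEP
cv2.imwrite("pics/now.png",ctrl.capture("top"));cv2.imwrite("pics/nows.png",ctrl.capture("side"))
def up(Ls,dz): return [[(a,b,c+dz) for a,b,c in L] for L in Ls]
it=[]
for y in(.04,-.04):
    w=world(CASEP,[(0,y,0)])[0]; it.append(((w[0],w[1],.207),up(BR,4)[1:]))
overlay("top","pics/now.png","pics/o4.png",it,(200,185,115,80),5)
overlay("side","pics/nows.png","pics/o5.png",it,(230,190,80,90),7)
E
```

```text
(no output)
```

View pics/o4.png

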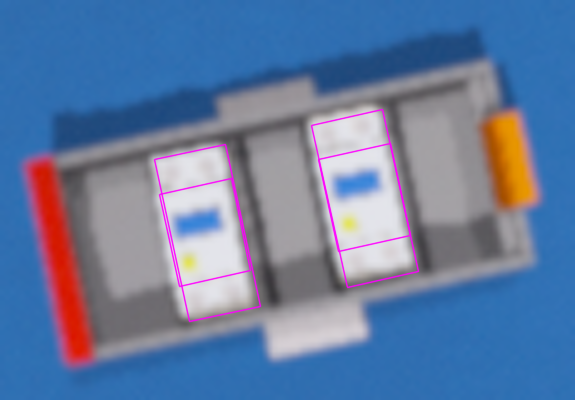

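View pics/o5.png

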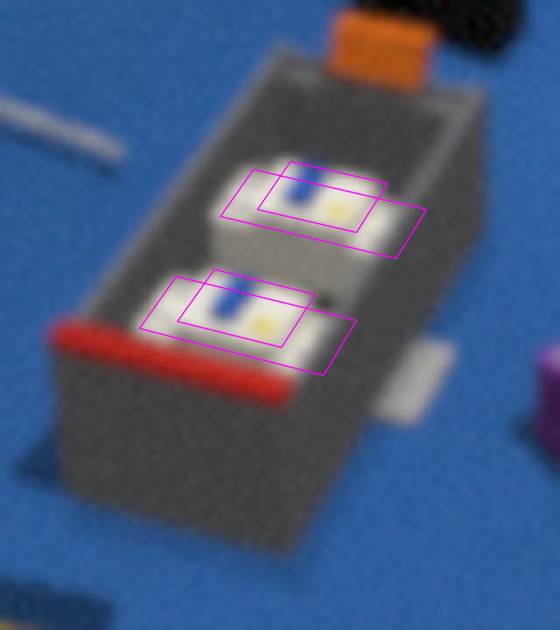

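>>> {"name": "servo_tool", "arguments": {
  "increments": [
    [[0.25,-0.17,-0.3,0,-0.03,0.05],[0,0,-0.7,0,0,0],[0,0,-0.8,0,0,0],[0,0,-0.5,0,0,0],[0,0,0,0,0,0]]
  ]
}}

```text
time: 19.35
eef_pos: [0.4907, 0.322, 0.0721]
ee_rot: [[-0.979, 0.002, 0.205], [-0.205, -0.003, -0.979], [-0.001, -1.0, 0.003]]
contact_force: [-0.1, 1.1, 0.7]
finger_gap: 0.0385
```

```bash
python3 - <<'E'
from go import *
delta((.4868,.329,.012),.215)
im=ctrl.capture("top");s=ctrl.capture("side")
a=cv2.resize(im[190:280,80:220],None,fx=4,fy=4,interpolation=2);b=cv2.resize(s[240:370,130:290],None,fx=4,fy=4,interpolation=2)
cv2.imwrite("pics/g8.png",a);cv2.imwrite("pics/g8s.png",b)
E
```

```text
t 19.35 pos [0.491 0.322 0.072] gap 0.03849383536683337 F [-0.126  1.101  0.718]
units shift [-0.129  0.234 -2.002] turn [0.03  0.017 0.089]
```

View pics/g8.png

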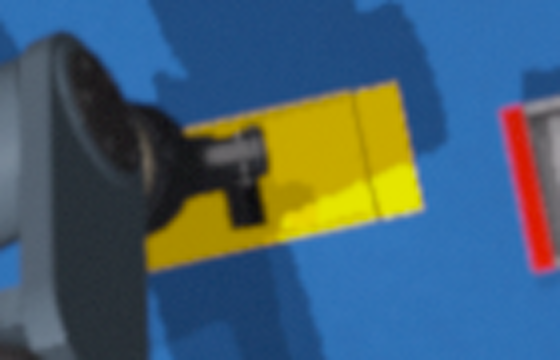

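View pics/g8s.png

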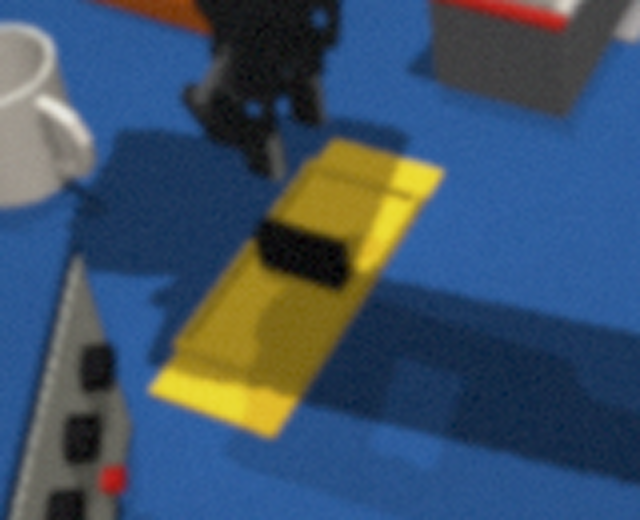

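>>> {"name": "servo_tool", "arguments": {
  "increments": [
    [[-0.13,0.23,0,0.03,0.02,0.09],[0,0,-0.3,0,0,0],[0,0,-0.5,0,0,0],[0,0,0,0,0,0]]
  ]
}}

```text
time: 19.95
eef_pos: [0.4885, 0.331, 0.0499]
ee_rot: [[-0.977, 0.006, 0.215], [-0.215, 0.003, -0.977], [-0.007, -1.0, -0.002]]
contact_force: [-0.8, 0.3, -0.4]
finger_gap: 0.0384
```

```bash
python3 - <<'E'
from go import *
delta((.4868,.329,.012),.215)
s=ctrl.capture("side")
b=cv2.resize(s[240:370,130:290],None,fx=4,fy=4,interpolation=2)
cv2.imwrite("pics/g9s.png",b)
E
```

```text
t 19.95 pos [0.488 0.331 0.05 ] gap 0.03835540718440954 F [-0.823  0.265 -0.368]
units shift [-0.056 -0.067 -1.263] turn [-0.031  0.06  -0.019]
```

View pics/g9s.png

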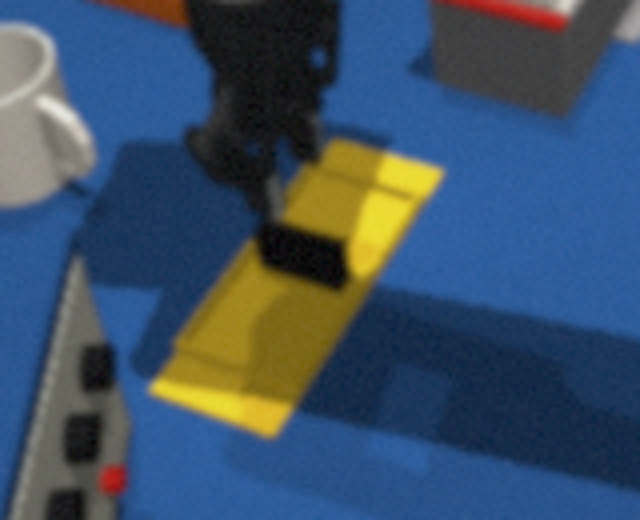

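>>> {"name": "servo_tool", "arguments": {
  "increments": [
    [[-0.06,-0.06,-0.3,-0.03,0.05,0],[0,0,-0.45,0,0,0],[0,0,-0.35,0,0,0],[0,0,-0.1,0,0,0],[0,0,0,0,0,0]]
  ]
}}

```text
time: 20.62
eef_pos: [0.487, 0.3291, 0.0114]
ee_rot: [[-0.977, 0.001, 0.215], [-0.215, 0.0, -0.977], [-0.001, -1.0, 0.0]]
contact_force: [0.5, 0.5, -0.0]
finger_gap: 0.0386
```

```bash
python3 - <<'E'
from go import *
delta((.4868,.329,.012),.215)
s=ctrl.capture("side")
b=cv2.resize(s[240:370,130:290],None,fx=4,fy=4,interpolation=2)
cv2.imwrite("pics/g10s.png",b)
E
```

```text
t 20.625 pos [0.487 0.329 0.011] gap 0.0386068682752142 F [ 0.452  0.47  -0.034]
units shift [-0.008 -0.003  0.02 ] turn [-0.001  0.012 -0.016]
```

View pics/g10s.png

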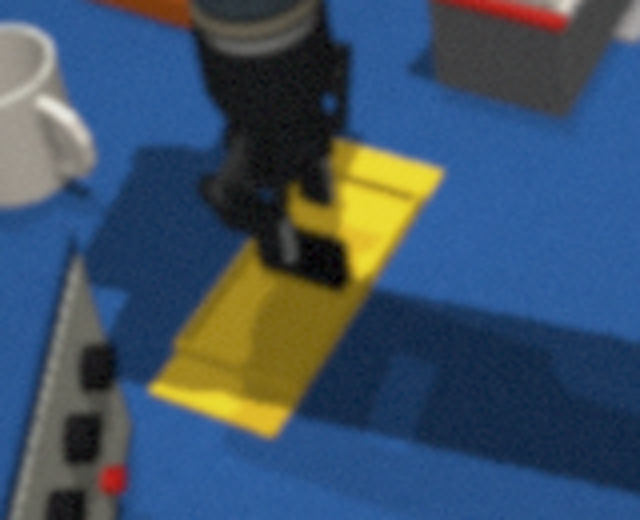

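>>> {"name": "servo_tool", "arguments": {
  "increments": [
    [[0,0,0,0,0,0],[0,0,0,0,0,0],[0,0,0,0,0,0],[0,0,0,0,0,0],[0,0,0,0,0,0]]
  ],
  "hand": 1,
  "squeeze": 60
}}

```text
time: 21.3
eef_pos: [0.488, 0.3296, 0.0129]
ee_rot: [[-0.977, 0.004, 0.215], [-0.215, 0.001, -0.977], [-0.004, -1.0, -0.0]]
contact_force: [-0.4, 0.5, -0.1]
finger_gap: 0.0001
```

```bash
python3 - <<'E'
from go import *
delta((.4868,.329,.012),.215)
s=ctrl.capture("side");t=ctrl.capture("top")
b=cv2.resize(s[250:350,150:270],None,fx=5,fy=5,interpolation=2)
a=cv2.resize(t[195:275,85:205],None,fx=5,fy=5,interpolation=2)
cv2.imwrite("pics/g11s.png",b)
cv2.imwrite("pics/g11.png",a)
E
```

```text
t 21.3 pos [0.488 0.33  0.013] gap 0.00012581584292491223 F [-0.393  0.538 -0.058]
units shift [-0.041 -0.019 -0.03 ] turn [-0.013  0.039 -0.018]
```

View pics/g11s.png

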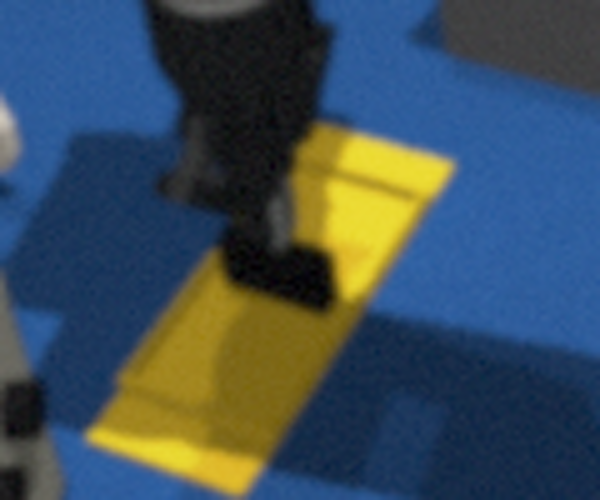

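View pics/g11.png

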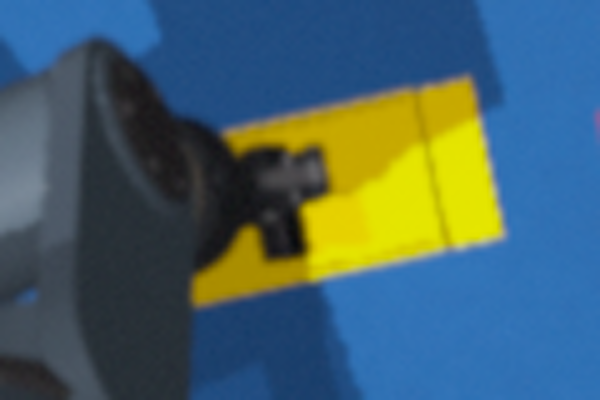

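>>> {"name": "servo_tool", "arguments": {
  "increments": [
    [[0,0,0.5,0,0,0],[0,0,0.8,0,0,0],[0,0,0.5,0,0,0],[0,0,0,0,0,0]]
  ]
}}

```text
time: 21.9
eef_pos: [0.4883, 0.3297, 0.0705]
ee_rot: [[-0.977, 0.005, 0.215], [-0.215, 0.002, -0.977], [-0.005, -1.0, -0.001]]
contact_force: [-0.2, -0.1, -0.5]
finger_gap: -0.0
```

```bash
python3 - <<'E'
from go import *
delta((.4868,.329,.012),.215)
s=ctrl.capture("side");t=ctrl.capture("top")
b=cv2.resize(s[220:350,150:290],None,fx=4,fy=4,interpolation=2)
a=cv2.resize(t[195:275,85:205],None,fx=5,fy=5,interpolation=2)
cv2.imwrite("pics/g12s.png",b)
cv2.imwrite("pics/g12.png",a)
E
```

```text
t 21.9 pos [0.488 0.33  0.071] gap -4.0516514744954394e-05 F [-0.173 -0.072 -0.456]
units shift [-0.049 -0.023 -1.95 ] turn [-0.017  0.05  -0.017]
```

View pics/g12s.png

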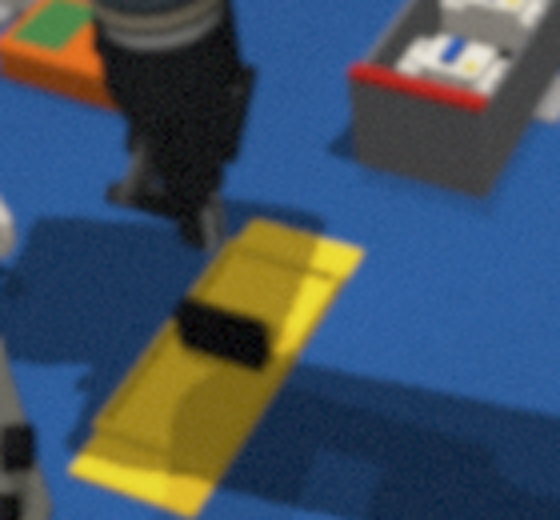

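View pics/g12.png

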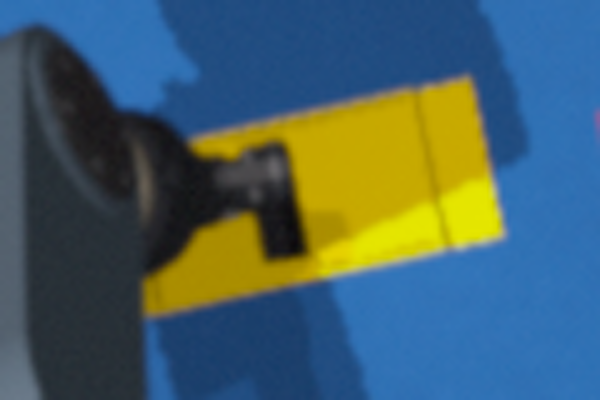

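```bash
python3 - <<'E'
from go import *
print(proj([[.4883,.3297,.0705],[.488,.3296,.0129]],"side"),proj([[.4883,.3297,.0705],[.488,.3296,.0129]],"top"))
p=(.4864,.3303,.2148)
L=np.array([(30,8,39),(-30,8,39),(30,-8,39),(-30,-8,39),(30,8,5),(-30,8,5)])/1000
print(proj(world(p,L),"side"));print(proj(world(p,L),"top"))
cv2.imwrite("pics/ns.png",ctrl.capture("side"))
s=cv2.imread("pics/ns.png")
cv2.imwrite("pics/g13s.png",cv2.resize(s[265:325,180:230],None,fx=10,fy=10,interpolation=2))
t=cv2.imread("pics/top0.png")
cv2.imwrite("pics/g13.png",cv2.resize(t[215:255,120:160],None,fx=14,fy=14,interpolation=2))
E
```

```text
[[202.53450322 289.76506413]
 [205.75925119 305.78362374]] [[133.8869622  234.05682189]
 [141.24914575 234.5245356 ]]
[[192.40330655 298.17046198]
 [213.77531247 304.91854359]
 [195.83749826 293.51595301]
 [217.01472608 300.09117338]
 [194.41969615 307.38748747]
 [215.41402441 314.18045246]]
[[132.41629022 224.15642098]
 [137.11911486 247.26773997]
 [138.39049637 222.76917114]
 [143.12049128 245.90192852]
 [136.73964787 224.63053904]
 [141.3345655  247.11539238]]
```

View pics/g13s.png

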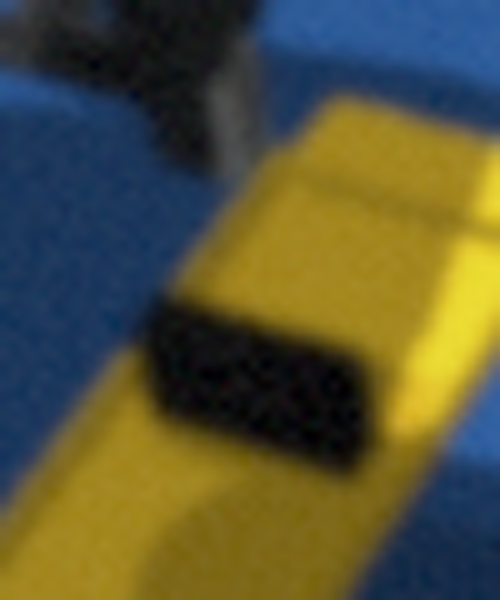

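View pics/g13.png

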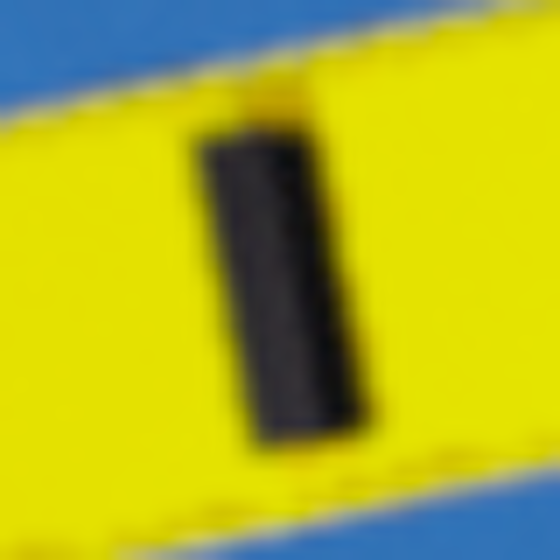

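```bash
python3 - <<'E'
from go import *
s=cv2.imread("pics/ns.png");t=ctrl.capture("top");cv2.imwrite("pics/nt.png",t)
def mk(n,im,x,y,w,h,f,pts,name):
    o=cv2.resize(im[y:y+h,x:x+w],None,fx=f,fy=f,interpolation=2)
    for q in proj(pts,name): 
        c=((q-[x,y]+.5)*f-.5); cv2.drawMarker(o,tuple(int(v) for v in c),(255,0,255),0,14,1)
    cv2.imwrite(n,o)
e=ctrl.sense();P=e["eef_pos"];R=e["ee_rot"]
pts=[P,P-R[:,1]*.0187,P-R[:,1]*.0727]
mk("pics/m1.png",s,165,230,70,80,8,pts,"side");mk("pics/m2.png",t,95,200,80,60,8,pts,"top")
E
```

```text
(no output)
```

View pics/m1.png

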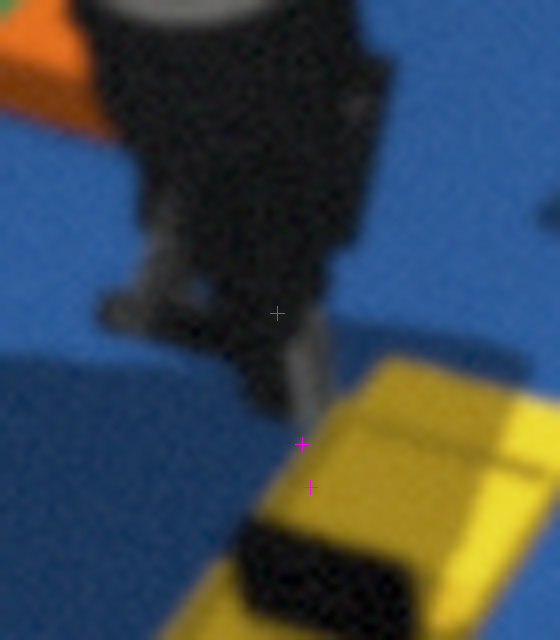

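View pics/m2.png

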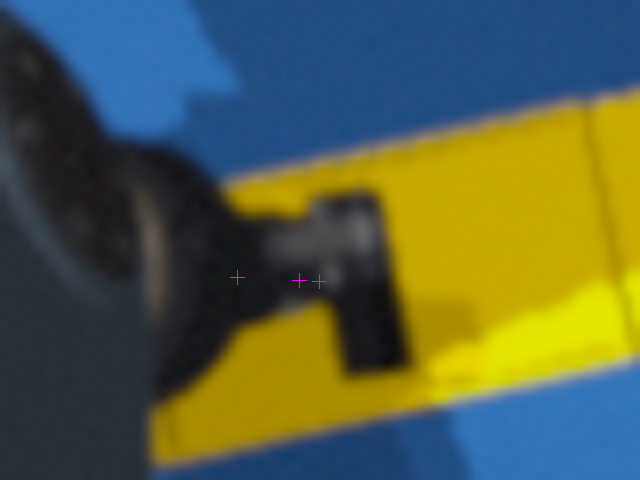

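```bash
python3 - <<'E'
from go import *
obs={"side":(201.0,282.3),"top":(141,229)}
f=lambda X:np.r_[proj([X],"side")[0]-obs["side"],proj([X],"top")[0]-obs["top"]]
r=least_squares(f,[.49,.33,.07]);print(r.x,r.fun, r.x-ctrl.sense()["eef_pos"])
print(ctrl.sense()["qpos"])
E
```

```text
[0.50346086 0.31343207 0.07237986] [ 1.43960776  0.18217306 -0.91671115 -1.14764553] [ 0.01675468 -0.01549092  0.00421457]
[ 4.04421642e-01  6.54130033e-01  1.63756260e+00 -5.02041445e-04
  8.49434965e-01  1.75892588e+00]
```

>>> {"name": "servo_tool", "arguments": {
  "increments": [
    [[0,0,-0.6,0,0,0],[0,0,-0.7,0,0,0],[0,0,-0.4,0,0,0],[0,0,-0.2,0,0,0],[0,0,-0.1,0,0,0]]
  ]
}}

```text
time: 22.72
eef_pos: [0.4848, 0.328, 0.0072]
ee_rot: [[-0.977, -0.005, 0.215], [-0.215, -0.003, -0.977], [0.005, -1.0, 0.002]]
contact_force: [-6.9, -3.8, 37.3]
finger_gap: -0.0001
```

>>> {"name": "servo_tool", "arguments": {
  "increments": [
    [[0,0,-0.1,0,0,0]]
  ]
}}

```text
time: 22.85
eef_pos: [0.4848, 0.328, 0.0073]
ee_rot: [[-0.976, -0.004, 0.216], [-0.216, -0.003, -0.976], [0.004, -1.0, 0.002]]
contact_force: [-4.1, -2.5, 22.6]
finger_gap: -0.0001
```

>>> {"name": "servo_tool", "arguments": {
  "increments": [
    [[0,0,-0.1,0,0,0]]
  ]
}}

```text
time: 22.98
eef_pos: [0.4849, 0.328, 0.0073]
ee_rot: [[-0.976, -0.003, 0.216], [-0.216, -0.003, -0.976], [0.004, -1.0, 0.002]]
contact_force: [-4.7, -2.9, 20.4]
finger_gap: 0.0001
```

```bash
python3 - <<'E'
from go import *
s=ctrl.capture("side");t=ctrl.capture("top");print(ctrl.sense()["contact_force"])
def mk(n,im,x,y,w,h,f,pts,name):
    o=cv2.resize(im[y:y+h,x:x+w],None,fx=f,fy=f,interpolation=2)
    for q in proj(pts,name): 
        c=((q-[x,y]+.5)*f-.5); cv2.drawMarker(o,tuple(int(v) for v in c),(255,0,255),0,14,1)
    cv2.imwrite(n,o)
e=ctrl.sense();P=e["eef_pos"];R=e["ee_rot"]
pts=[P,P-R[:,1]*.0187,P-R[:,1]*.0727]
mk("pics/m3.png",s,165,250,70,80,8,pts,"side");mk("pics/m4.png",t,95,200,80,60,8,pts,"top")
E
```

```text
[-3.59512257 -2.89070904 20.64740698]
```

View pics/m3.png

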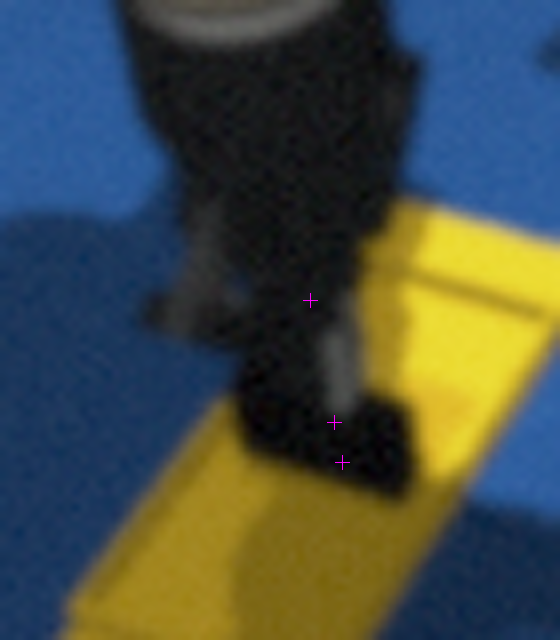

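View pics/m4.png

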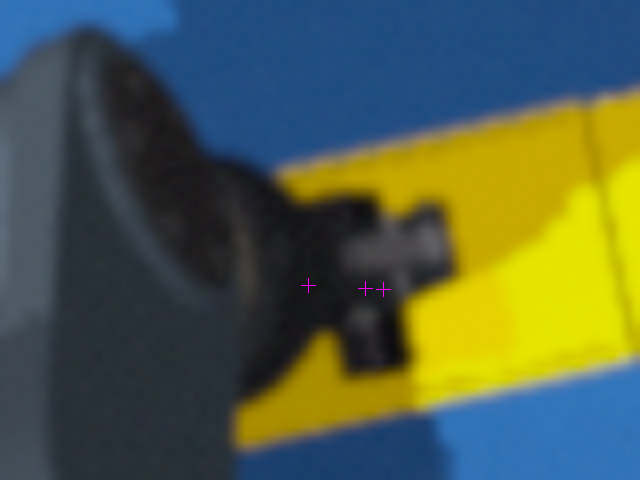

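```bash
python3 - <<'E'
from go import *
print(proj([[.4767,.0777,.1394],[.4552,-.3554,.1557],[.4791,.334,.1438]],"top"))
print(proj([[.4767,.0777,.1394],[.495,.0678,.0535]],"side"))
print(ctrl.sense()["qpos"])
E
```

```text
[[231.58552374 237.96028427]
 [423.01996159 245.35084335]
 [121.66697067 237.53497083]]
[[266.14895423 214.97624873]
 [264.32336568 234.97566442]]
[ 0.40477391  0.75056269  1.66396054 -0.00184461  0.73098845  1.75911902]
```

>>> {"name": "servo_tool", "arguments": {
  "increments": [
    [[0,0,0.2,0,0,0],[0.1,-0.5,0,0,0,0],[0,0,0,0,0,0]]
  ]
}}

```text
time: 23.45
eef_pos: [0.4883, 0.312, 0.0136]
ee_rot: [[-0.976, -0.002, 0.216], [-0.216, -0.003, -0.976], [0.003, -1.0, 0.002]]
contact_force: [0.4, 0.2, -0.2]
finger_gap: -0.0002
```

```bash
python3 - <<'E'
from go import *
s=ctrl.capture("side");t=ctrl.capture("top");print(ctrl.sense()["contact_force"])
def mk(n,im,x,y,w,h,f,pts,name):
    o=cv2.resize(im[y:y+h,x:x+w],None,fx=f,fy=f,interpolation=2)
    for q in proj(pts,name): 
        c=((q-[x,y]+.5)*f-.5); cv2.drawMarker(o,tuple(int(v) for v in c),(255,0,255),0,14,1)
    cv2.imwrite(n,o)
e=ctrl.sense();P=e["eef_pos"];R=e["ee_rot"]
pts=[P,P-R[:,1]*.0187,P-R[:,1]*.0727]
mk("pics/m5.png",s,165,250,70,80,8,pts,"side");mk("pics/m6.png",t,95,200,90,60,8,pts,"top")
E
```

```text
[ 0.23206659 -0.02628491 -0.69473395]
```

View pics/m5.png

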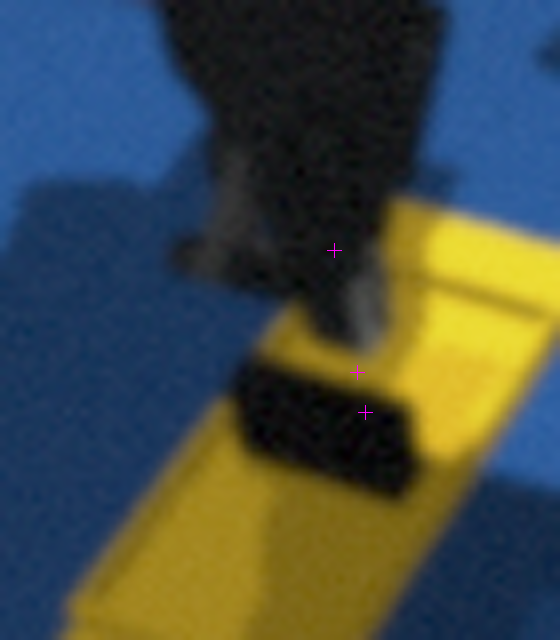

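View pics/m6.png

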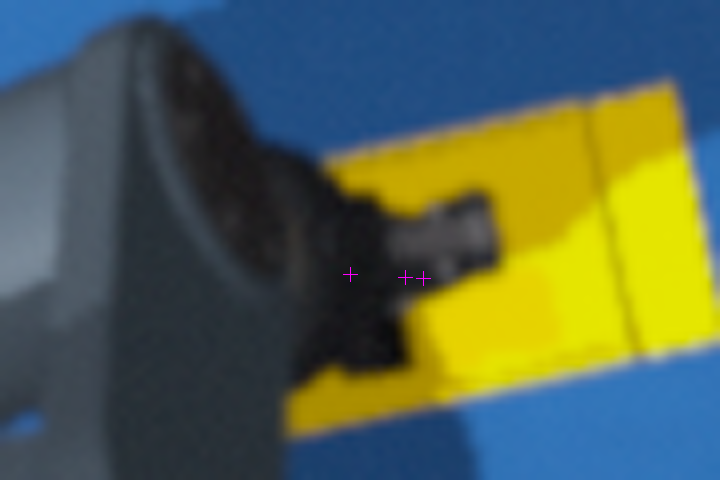

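>>> {"name": "servo_tool", "arguments": {
  "increments": [
    [[0,0,0.6,0,0,0],[0,0.5,0.3,0,0,0]]
  ]
}}

```text
time: 23.8
eef_pos: [0.4876, 0.3274, 0.0408]
ee_rot: [[-0.977, -0.005, 0.215], [-0.215, -0.003, -0.977], [0.006, -1.0, 0.002]]
contact_force: [1.0, 0.2, 0.4]
finger_gap: 0.0001
```

>>> {"name": "servo_tool", "arguments": {
  "increments": [
    [[0,0,0,0,0,0],[0,0,0,0,0,0],[0,0,0,0,0,0]]
  ],
  "hand": 0.1
}}

```text
time: 24.18
eef_pos: [0.4881, 0.3299, 0.0423]
ee_rot: [[-0.976, -0.002, 0.218], [-0.218, -0.002, -0.976], [0.002, -1.0, 0.001]]
contact_force: [0.2, 0.9, 0.9]
finger_gap: 0.0386
```

```bash
python3 - <<'E'
from go import *
delta((.4868,.329,-.02),.215)
E
```

```text
t 24.175 pos [0.488 0.33  0.042] gap 0.03861558749596577 F [0.151 0.886 0.85 ]
units shift [-0.044 -0.03  -2.078] turn [ 0.017 -0.017 -0.048]
```

>>> {"name": "servo_tool", "arguments": {
  "increments": [
    [[-0.04,-0.03,-0.4,0,0,-0.04],[0,0,-0.5,0,0,0],[0,0,-0.4,0,0,0],[0,0,-0.2,0,0,0]]
  ]
}}

```text
time: 24.68
eef_pos: [0.4857, 0.328, -0.007]
ee_rot: [[-0.977, -0.004, 0.213], [-0.213, -0.003, -0.977], [0.005, -1.0, 0.002]]
contact_force: [-0.1, -0.2, 0.3]
finger_gap: 0.0385
```

>>> {"name": "servo_tool", "arguments": {
  "increments": [
    [[0,0,-0.15,0,0,0],[0,0,0,0,0,0]]
  ]
}}

```text
time: 24.92
eef_pos: [0.4853, 0.3277, -0.0129]
ee_rot: [[-0.977, -0.006, 0.213], [-0.213, -0.004, -0.977], [0.007, -1.0, 0.002]]
contact_force: [0.5, -0.6, 0.2]
finger_gap: 0.0383
```

```bash
python3 - <<'E'
from go import *
delta((.4868,.329,-.02),.215)
s=ctrl.capture("side")
cv2.imwrite("pics/m7.png",cv2.resize(s[250:330,150:250],None,fx=7,fy=7,interpolation=2))
E
```

```text
t 24.925 pos [ 0.485  0.328 -0.013] gap 0.03828976447001381 F [ 0.519 -0.608  0.154]
units shift [ 0.05   0.043 -0.238] turn [ 0.035 -0.06   0.003]
```

View pics/m7.png

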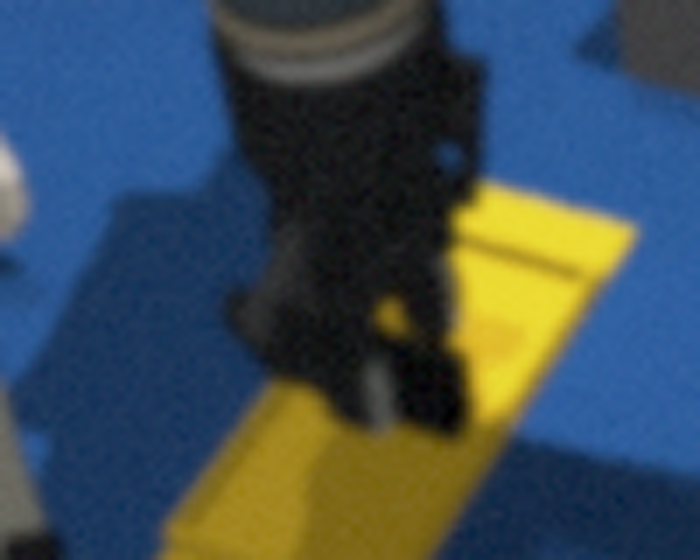

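>>> {"name": "servo_tool", "arguments": {
  "increments": [
    [[0.03,0.03,-0.18,0.03,-0.05,0],[0,0,0,0,0,0]]
  ]
}}

```text
time: 25.22
eef_pos: [0.487, 0.329, -0.0176]
ee_rot: [[-0.977, 0.001, 0.213], [-0.213, 0.0, -0.977], [-0.001, -1.0, -0.0]]
contact_force: [-0.2, -0.4, 0.1]
finger_gap: 0.0386
```

>>> {"name": "servo_tool", "arguments": {
  "increments": [
    [[0,0,0,0,0,0],[0,0,0,0,0,0],[0,0,0,0,0,0],[0,0,0,0,0,0]]
  ],
  "hand": 1,
  "squeeze": 80
}}

```text
time: 25.72
eef_pos: [0.4874, 0.3293, -0.0171]
ee_rot: [[-0.977, 0.002, 0.213], [-0.213, 0.001, -0.977], [-0.003, -1.0, -0.0]]
contact_force: [0.4, -0.2, -0.0]
finger_gap: 0.0146
```

```bash
cat >> go.py <<'E'
def div(yend,zend,tilt,xc=0,off=.0171):
    """divider +y end bottom corner at case (yend,zend) m, tilt>0: +y end down. print move"""
    c,s=np.cos(tilt),np.sin(tilt)
    yc=yend-.1085*c; zc=zend+.1085*s
    # tool axis (down) in case frame, tilt about -x: R=rot(-tilt about x): z-> (0, s, c)
    yt=yc-off*s; zt=zc-off*c
    w=world(CASEP,[(xc,yt,zt)])[0]
    delta(w,.207,-tilt); return w
E
python3 - <<'E'
from go import *
print(div(.097,.110,.21))
E
```

```text
t 25.725 pos [ 0.487  0.329 -0.017] gap 0.014568330834542663 F [ 0.396 -0.231 -0.025]
units shift [  0.59  -10.497   4.433] turn [-2.063 -0.415 -0.082]
[0.505 0.014 0.116]
```

>>> {"name": "servo_tool", "arguments": {
  "increments": [
    [[0,0,0.4,0,0,0],[0,0,0.8,0,0,0],[0,0,0.8,0,0,0],[0,0,0.8,0,0,0],[0,0,0.9,0,0,0],[0,0,0.9,0,0,0],[0,0,0.4,0,0,0],[0,0,0,0,0,0]]
  ]
}}

```text
time: 26.72
eef_pos: [0.4844, 0.3279, 0.1395]
ee_rot: [[-0.977, -0.001, 0.213], [-0.213, -0.001, -0.977], [0.001, -1.0, 0.0]]
contact_force: [0.2, -0.4, -2.5]
finger_gap: 0.0148
```

```bash
python3 - <<'E'
from go import *
print(div(.097,.110,.21))
s=ctrl.capture("side")
cv2.imwrite("pics/m8.png",cv2.resize(s[180:340,120:320],None,fx=3.5,fy=3.5,interpolation=2))
E
```

```text
t 26.725 pos [0.484 0.328 0.14 ] gap 0.014776464809382262 F [ 0.217 -0.431 -2.533]
units shift [  0.691 -10.451  -0.788] turn [-2.048 -0.448 -0.078]
[0.505 0.014 0.116]
```

View pics/m8.png

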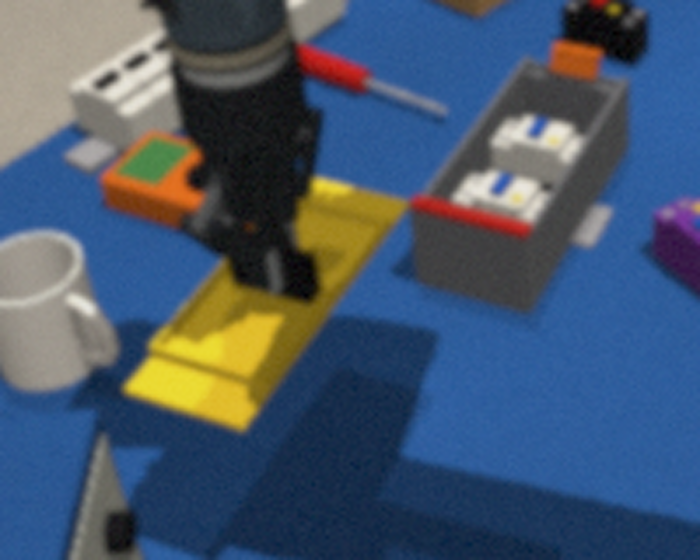

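>>> {"name": "servo_tool", "arguments": {
  "increments": [
    [[0.05,-0.5,0.05,0,0,0],[0.05,-0.9,0.05,0,0,0],[0.05,-0.9,0.05,0,0,0],[0.05,-0.9,0.05,0,0,0],[0.05,-0.9,0.05,0,0,0],[0.05,-0.9,0.05,-0.2,-0.05,0],[0.05,-0.9,0.05,-0.3,-0.05,0],[0.05,-0.9,0.05,-0.3,-0.05,0],[0.05,-0.9,0.05,-0.3,-0.05,0],[0.05,-0.9,0.05,-0.3,-0.05,0],[0.05,-0.8,0.05,-0.3,-0.05,0],[0,-0.3,0,-0.2,-0.05,0],[0,0,0,0,0,0]]
  ]
}}

```text
time: 28.4
eef_pos: [0.4883, 0.0159, 0.1427]
ee_rot: [[-0.978, 0.001, 0.207], [-0.203, -0.202, -0.958], [0.041, -0.979, 0.198]]
contact_force: [-1.3, -1.2, -2.0]
finger_gap: 0.0147
```

```bash
python3 - <<'E'
from go import *
print(div(.097,.110,.21))
E
```

```text
t 28.4 pos [0.488 0.016 0.143] gap 0.014659947448281259 F [-1.306 -1.206 -2.009]
units shift [ 0.56  -0.049 -0.893] turn [-0.017 -0.423  0.027]
[0.505 0.014 0.116]
```

>>> {"name": "servo_tool", "arguments": {
  "increments": [
    [[0.3,-0.02,-0.2,0,-0.22,0.02],[0.25,0,-0.2,0,-0.2,0],[0,0,0,0,0,0]]
  ]
}}

```text
time: 28.78
eef_pos: [0.5057, 0.0165, 0.1292]
ee_rot: [[-0.978, 0.045, 0.202], [-0.206, -0.201, -0.958], [-0.002, -0.979, 0.206]]
contact_force: [0.3, 0.5, -1.5]
finger_gap: 0.0145
```

```bash
cat >> ov.py <<'E'
from go import CASEP
from scipy.spatial.transform import Rotation as Rn
def divoverlay(name,src,out,crop,f,off=.0171,dz=0):
    s=ctrl.sense();P=s["eef_pos"]+[0,0,dz];R=s["ee_rot"]
    # divider frame axes: z=-tool y, y=-tool z, x=-tool x
    A=np.c_[-R[:,0],-R[:,2],-R[:,1]]; c=P+A[:,2]*off
    im=cv2.imread(src);x,y,w,h=crop
    im=cv2.resize(im[y:y+h,x:x+w],None,fx=f,fy=f,interpolation=2)
    def dr(W,col):
        q=((proj(W,name)-np.array([x,y])+.5)*f-.5);cv2.polylines(im,[np.round(q).astype(int)],True,col,1,cv2.LINE_AA)
    for L in DIV: dr(c+(np.array(L)/1000)@A.T,(255,0,255))
    for L in CASE[1:3]+[rect(45,4,80,0,106)]: dr(world(CASEP,np.array(L,float)/1000),(255,255,0))
    cv2.imwrite(out,im)
    Ai=np.array([[np.cos(CASEP[2]),np.sin(CASEP[2]),0],[-np.sin(CASEP[2]),np.cos(CASEP[2]),0],[0,0,1]])
    for b in(.1085,-.1085):
        print("end",[np.round(Ai@(c+A@[a,b,0]-[CASEP[0],CASEP[1],0])*1000,1) for a in(.042,-.042)])
E
python3 - <<'E'
from ov import *
from go import div
div(.097,.110,.21)
cv2.imwrite("pics/d1.png",ctrl.capture("top"));cv2.imwrite("pics/d1s.png",ctrl.capture("side"))
divoverlay("top","pics/d1.png","pics/d1o.png",(190,170,130,100),6)
divoverlay("side","pics/d1s.png","pics/d1so.png",(200,150,120,120),5)
E
```

```text
t 28.775 pos [0.506 0.017 0.129] gap 0.014516558157083722 F [ 0.333  0.468 -1.5  ]
units shift [-0.019 -0.072 -0.445] turn [-0.028  0.018 -0.01 ]
end [array([ 42.8,  99. , 124.2]), array([-41.2,  98.9, 123.9])]
end [array([  42.9, -113.4,  168.9]), array([ -41.1, -113.4,  168.7])]
end [array([ 42.8,  99. , 124.2]), array([-41.2,  98.9, 123.9])]
end [array([  42.9, -113.4,  168.9]), array([ -41.1, -113.4,  168.7])]
```

View pics/d1o.png

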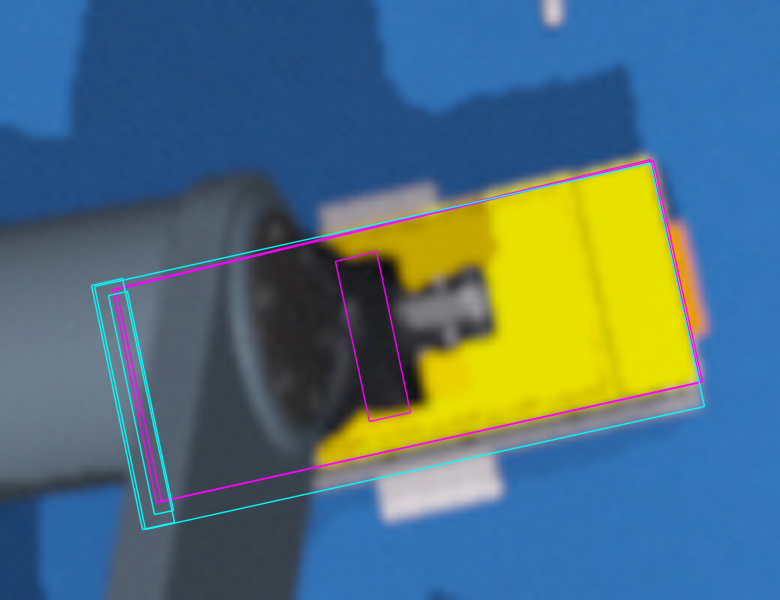

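View pics/d1so.png

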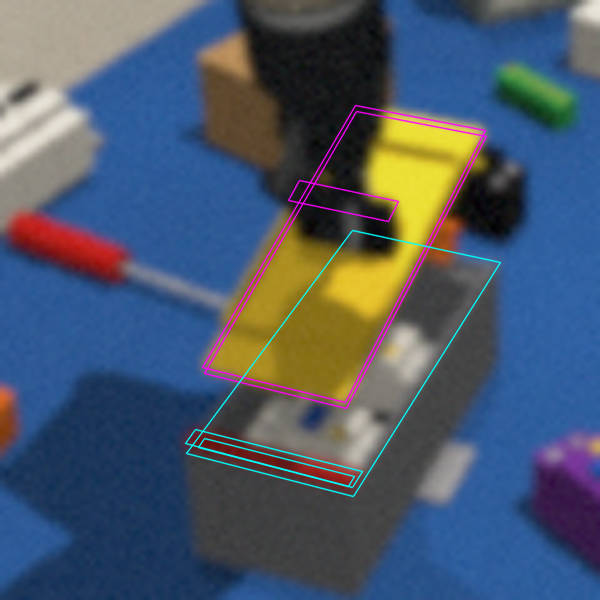

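```bash
python3 - <<'E'
from go import *
div(.097,.085,.21,-.001)
E
```

```text
t 28.875 pos [0.506 0.016 0.13 ] gap 0.014383485403935407 F [ 0.133  0.461 -1.932]
units shift [-0.049 -0.075 -1.294] turn [-0.027  0.019 -0.008]
```

>>> {"name": "servo_tool", "arguments": {
  "increments": [
    [[-0.04,-0.07,-0.4,-0.03,0.02,0],[0,0,-0.5,0,0,0],[0,0,-0.3,0,0,0],[0,0,0,0,0,0]]
  ]
}}

```text
time: 29.38
eef_pos: [0.504, 0.0144, 0.0916]
ee_rot: [[-0.978, 0.043, 0.202], [-0.207, -0.205, -0.957], [0.001, -0.978, 0.209]]
contact_force: [0.3, -0.6, -1.5]
finger_gap: 0.0143
```

```bash
python3 - <<'E'
from go import *
div(.097,.071,.21,-.001)
E
```

```text
t 29.375 pos [0.504 0.014 0.092] gap 0.014303970778084108 F [ 0.32  -0.618 -1.492]
units shift [ 0.004 -0.008 -0.49 ] turn [ 0.006 -0.005 -0.014]
```

>>> {"name": "servo_tool", "arguments": {
  "increments": [
    [[0,0,-0.25,0,0,0],[0,0,-0.2,0,0,0],[0,0,0,0,0,0]]
  ]
}}

```text
time: 29.75
eef_pos: [0.5046, 0.0143, 0.0777]
ee_rot: [[-0.978, 0.044, 0.202], [-0.207, -0.205, -0.957], [-0.001, -0.978, 0.209]]
contact_force: [-0.4, -0.3, -2.4]
finger_gap: 0.014
```

```bash
python3 - <<'E'
from ov import *
from go import div
div(.097,.071,.21,-.001)
cv2.imwrite("pics/d2.png",ctrl.capture("top"));cv2.imwrite("pics/d2s.png",ctrl.capture("side"))
divoverlay("top","pics/d2.png","pics/d2o.png",(190,170,130,100),6)
divoverlay("side","pics/d2s.png","pics/d2so.png",(210,170,100,100),6)
E
```

```text
t 29.75 pos [0.505 0.014 0.078] gap 0.014010070356366464 F [-0.423 -0.265 -2.408]
units shift [-0.016 -0.005 -0.025] turn [ 0.008  0.008 -0.014]
end [array([41.6, 97. , 72.1]), array([-42.4,  96.9,  72. ])]
end [array([  41.9, -115.2,  117.6]), array([ -42.1, -115.3,  117.4])]
end [array([41.6, 97. , 72.1]), array([-42.4,  96.9,  72. ])]
end [array([  41.9, -115.2,  117.6]), array([ -42.1, -115.3,  117.4])]
```

View pics/d2o.png

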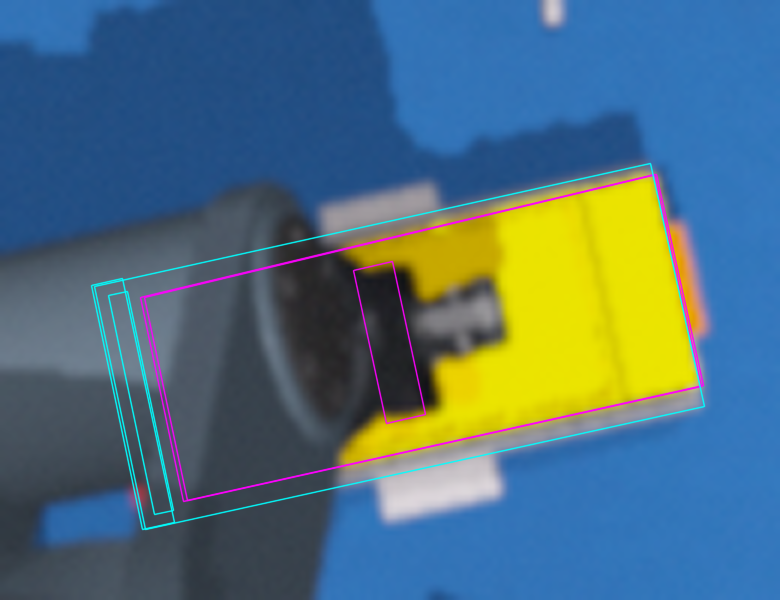

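View pics/d2so.png

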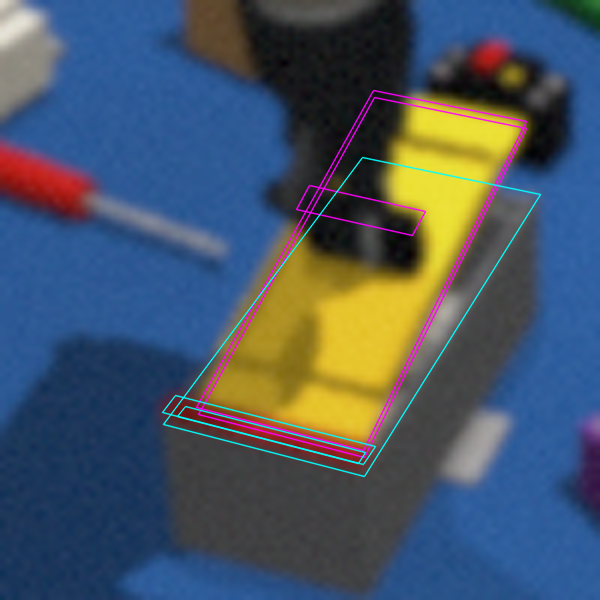

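```bash
python3 - <<'E'
from go import *
div(.111,.0705,.21,-.001)
E
```

```text
t 29.85 pos [0.505 0.014 0.078] gap 0.014860922459427274 F [-0.08  -0.504 -1.542]
units shift [-0.122  0.452 -0.055] turn [ 0.008  0.016 -0.014]
```

>>> {"name": "servo_tool", "arguments": {
  "increments": [
    [[-0.06,0.2,-0.05,0,0.01,0],[-0.04,0.17,0,0,0,0],[0,0,0,0,0,0]]
  ]
}}

```text
time: 30.22
eef_pos: [0.5022, 0.0261, 0.0771]
ee_rot: [[-0.978, 0.045, 0.202], [-0.207, -0.205, -0.957], [-0.002, -0.978, 0.21]]
contact_force: [0.3, -1.0, -2.9]
finger_gap: 0.0144
```

```bash
python3 - <<'E'
from go import *
div(.111,.0705,.21,-.001)
E
```

```text
t 30.225 pos [0.502 0.026 0.077] gap 0.01440172940656371 F [ 0.344 -1.009 -2.932]
units shift [-0.031  0.06  -0.022] turn [ 0.012  0.019 -0.017]
```

>>> {"name": "servo_tool", "arguments": {
  "increments": [
    [[-0.02,0.08,-0.02,0,0.01,-0.01],[0,0.05,0,0,0,0]]
  ]
}}

```text
time: 30.48
eef_pos: [0.5026, 0.0263, 0.078]
ee_rot: [[-0.978, 0.045, 0.205], [-0.21, -0.212, -0.954], [0.001, -0.976, 0.217]]
contact_force: [-0.2, -4.8, -1.8]
finger_gap: 0.0143
```

```bash
python3 - <<'E'
from ov import *
from go import div
div(.111,.0705,.21,-.001)
cv2.imwrite("pics/d3.png",ctrl.capture("top"));cv2.imwrite("pics/d3s.png",ctrl.capture("side"))
divoverlay("top","pics/d3.png","pics/d3o.png",(190,170,130,100),6)
divoverlay("side","pics/d3s.png","pics/d3so.png",(210,170,100,100),6)
E
```

```text
t 30.475 pos [0.503 0.026 0.078] gap 0.014314840831872322 F [-0.238 -4.798 -1.783]
units shift [-0.044  0.051 -0.055] turn [ 0.088  0.007 -0.048]
end [array([ 41.4, 109.4,  71.1]), array([-42.6, 109. ,  71.2])]
end [array([  42.5, -102.5,  118.2]), array([ -41.5, -102.9,  118.3])]
end [array([ 41.4, 109.4,  71.1]), array([-42.6, 109. ,  71.2])]
end [array([  42.5, -102.5,  118.2]), array([ -41.5, -102.9,  118.3])]
```

View pics/d3so.png

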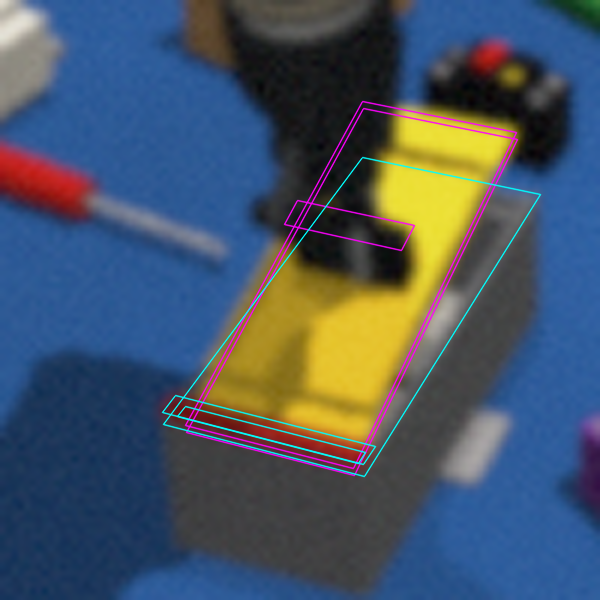

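View pics/d3o.png

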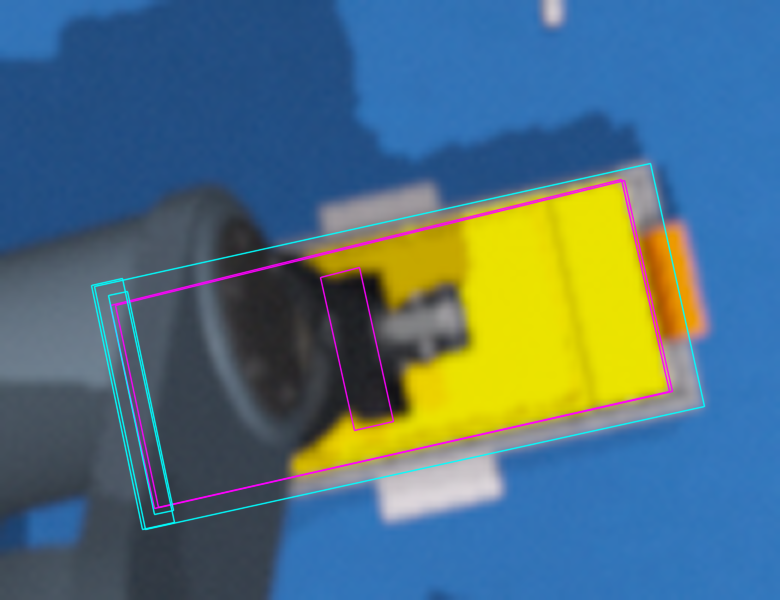

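```bash
python3 - <<'E'
from go import *
div(.1092,.0700,.14,-.001)
div(.1092,.0695,.07,-.001)
div(.1092,.0695,.0,-.001)
E
```

```text
t 30.575 pos [0.503 0.026 0.078] gap 0.014502004928194843 F [ 0.122 -5.802 -1.141]
units shift [-0.03  -0.012 -0.326] turn [ 0.772  0.153 -0.047]
t 30.575 pos [0.503 0.026 0.078] gap 0.014502004928194843 F [ 0.122 -5.802 -1.141]
units shift [-0.033  0.001 -0.599] turn [ 1.456  0.298 -0.047]
t 30.575 pos [0.503 0.026 0.078] gap 0.014502004928194843 F [ 0.122 -5.802 -1.141]
units shift [-0.039  0.031 -0.853] turn [ 2.141  0.443 -0.048]
```

>>> {"name": "servo_tool", "arguments": {
  "increments": [
    [[-0.02,-0.01,-0.11,0.26,0.05,-0.02],[-0.01,0,-0.11,0.26,0.05,-0.02],[0,0,-0.11,0.26,0.05,0],[0,0,0,0,0,0]]
  ]
}}

```text
time: 31.08
eef_pos: [0.5022, 0.0259, 0.0684]
ee_rot: [[-0.979, 0.03, 0.203], [-0.205, -0.134, -0.97], [-0.002, -0.991, 0.137]]
contact_force: [-0.2, -0.1, -2.5]
finger_gap: 0.0146
```

```bash
python3 - <<'E'
from go import *
div(.1092,.0695,.07,-.001)
E
```

```text
t 31.075 pos [0.502 0.026 0.068] gap 0.014648910800565322 F [-0.16  -0.148 -2.54 ]
units shift [-0.022  0.015 -0.277] turn [0.655 0.157 0.004]
```

>>> {"name": "servo_tool", "arguments": {
  "increments": [
    [[-0.01,0.01,-0.1,0.22,0.05,0],[-0.01,0.01,-0.1,0.22,0.05,0],[0,0,-0.09,0.22,0.05,0],[0,0,0,0,0,0]]
  ]
}}

```text
time: 31.58
eef_pos: [0.5024, 0.0272, 0.0604]
ee_rot: [[-0.978, 0.017, 0.206], [-0.206, -0.068, -0.976], [-0.003, -0.998, 0.07]]
contact_force: [0.5, -0.9, -4.3]
finger_gap: 0.0145
```

```bash
python3 - <<'E'
from ov import *
from go import div
div(.1092,.0685,.0,-.001)
cv2.imwrite("pics/d4.png",ctrl.capture("top"));cv2.imwrite("pics/d4s.png",ctrl.capture("side"))
divoverlay("top","pics/d4.png","pics/d4o.png",(190,170,130,100),6)
divoverlay("side","pics/d4s.png","pics/d4so.png",(210,170,100,100),6)
E
```

```text
t 31.575 pos [0.502 0.027 0.06 ] gap 0.014515970656628883 F [ 0.495 -0.894 -4.346]
units shift [-0.034  0.003 -0.3  ] turn [ 0.683  0.172 -0.008]
end [array([ 41.8, 109.9,  69.9]), array([-42.2, 109.8,  69.7])]
end [array([  42. , -106.6,   85.2]), array([ -42. , -106.7,   85. ])]
end [array([ 41.8, 109.9,  69.9]), array([-42.2, 109.8,  69.7])]
end [array([  42. , -106.6,   85.2]), array([ -42. , -106.7,   85. ])]
```

View pics/d4so.png

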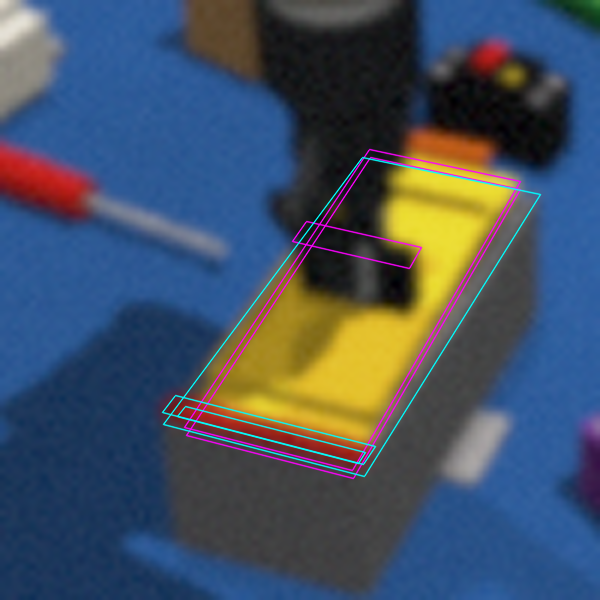

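View pics/d4o.png

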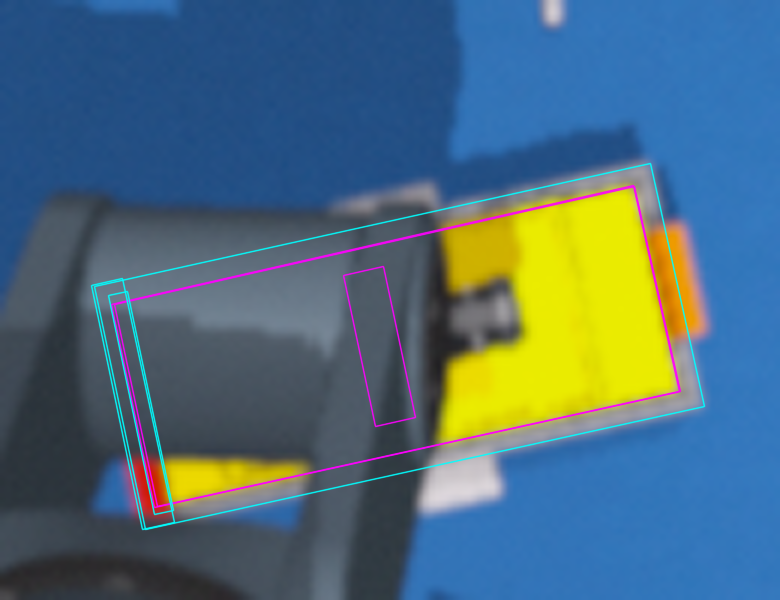

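>>> {"name": "servo_tool", "arguments": {
  "increments": [
    [[-0.01,0,-0.1,0.22,0.05,0],[-0.01,0,-0.1,0.22,0.05,0],[0,0,-0.1,0.22,0.05,0]]
  ]
}}

```text
time: 32.05
eef_pos: [0.5025, 0.0285, 0.0542]
ee_rot: [[-0.978, 0.006, 0.21], [-0.21, -0.004, -0.978], [-0.005, -1.0, 0.005]]
contact_force: [-0.3, 1.2, 0.8]
finger_gap: 0.0147
```

```bash
python3 - <<'E'
from go import *
div(.1092,.068,.0,-.001);print(ctrl.sense()["moment"])
E
```

```text
t 32.05 pos [0.503 0.028 0.054] gap 0.01465579724036636 F [-0.284  1.168  0.84 ]
units shift [-0.039 -0.041 -0.109] turn [ 0.036  0.057 -0.05 ]
[-0.529  0.19  -0.142]
```

>>> {"name": "servo_tool", "arguments": {
  "increments": [
    [[-0.02,-0.02,-0.15,0.1,0.02,-0.03],[0,0,-0.15,0.1,0.02,0],[0,0,-0.15,0,0,0]]
  ]
}}

```text
time: 32.42
eef_pos: [0.5027, 0.0285, 0.0506]
ee_rot: [[-0.978, 0.006, 0.211], [-0.211, 0.015, -0.977], [-0.009, -1.0, -0.013]]
contact_force: [-8.5, -0.5, 38.3]
finger_gap: 0.0144
```

```bash
python3 - <<'E'
from ov import *
from go import div
div(.1092,.068,.0,-.001);print(ctrl.sense()["moment"])
cv2.imwrite("pics/d5.png",ctrl.capture("top"));cv2.imwrite("pics/d5s.png",ctrl.capture("side"))
divoverlay("top","pics/d5.png","pics/d5o.png",(260,180,60,60),10)
divoverlay("side","pics/d5s.png","pics/d5so.png",(230,170,80,80),7)
E
```

```text
t 32.425 pos [0.503 0.028 0.051] gap 0.014436274201936047 F [-8.547 -0.476 38.259]
units shift [-0.045 -0.039  0.009] turn [-0.148  0.064 -0.053]
[-0.346  1.421  0.025]
end [array([ 41.8, 110.1,  69.5]), array([-42.2, 109.6,  68.7])]
end [array([  43. , -106.9,   66.7]), array([ -41. , -107.4,   65.9])]
end [array([ 41.8, 110.1,  69.5]), array([-42.2, 109.6,  68.7])]
end [array([  43. , -106.9,   66.7]), array([ -41. , -107.4,   65.9])]
```

View pics/d5so.png

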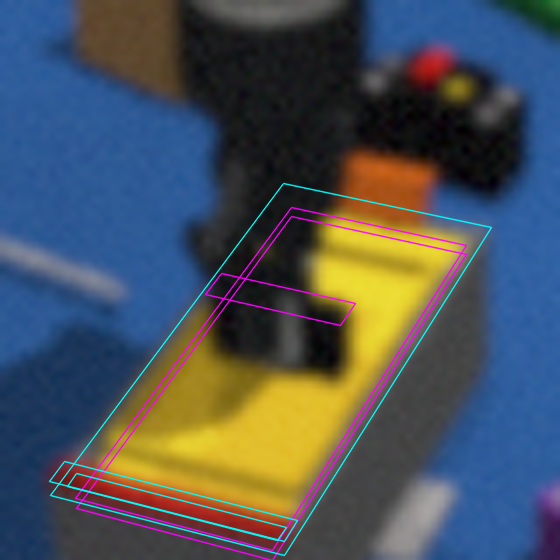

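View pics/d5o.png

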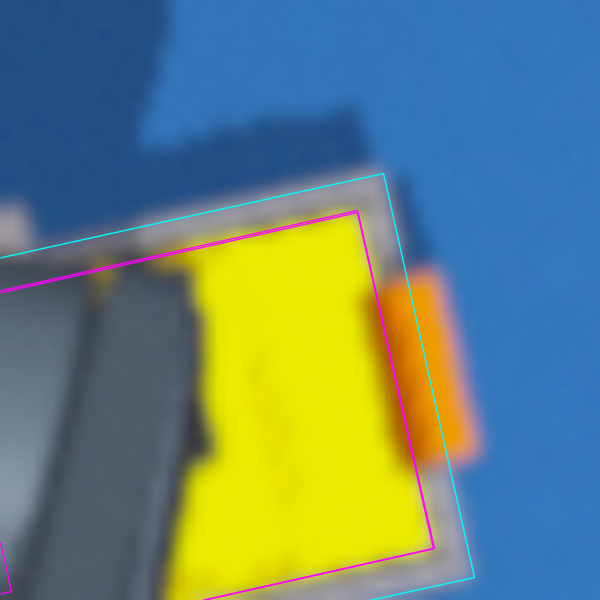

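>>> {"name": "servo_tool", "arguments": {
  "increments": [
    [[0,0,0,-0.05,0,0],[0,0,0,0,0,0]]
  ]
}}

```text
time: 32.78
eef_pos: [0.5033, 0.0285, 0.0523]
ee_rot: [[-0.977, 0.01, 0.212], [-0.211, 0.008, -0.977], [-0.011, -1.0, -0.006]]
contact_force: [-0.3, -0.7, -3.4]
finger_gap: 0.0147
```

>>> {"name": "servo_tool", "arguments": {
  "increments": [
    [[0,0,0,0,0,0],[0,0,0,0,0,0],[0,0,0,0,0,0]]
  ],
  "hand": 0.1
}}

```text
time: 33.15
eef_pos: [0.5033, 0.0284, 0.051]
ee_rot: [[-0.977, 0.008, 0.212], [-0.212, 0.008, -0.977], [-0.01, -1.0, -0.006]]
contact_force: [0.6, -1.2, 0.6]
finger_gap: 0.0381
```

>>> {"name": "servo_tool", "arguments": {
  "increments": [
    [[0,0,0.5,0,0,0],[0,0,1,0,0,0],[0,0,0.5,0,0,0],[0.3,-0.8,0,0,0,-0.3],[0.3,-1,0,0,0,-0.5],[0.3,-1,0,0,0,-0.5],[0.3,-1,0,0,0,-0.5],[0.3,-1,0,0,0,-0.5],[0.3,-1,0,0,0,-0.5],[0.3,-1,0,0,0,-0.5]]
  ]
}}

```text
time: 34.4
eef_pos: [0.5683, -0.18, 0.1221]
ee_rot: [[-0.992, 0.016, -0.123], [0.123, 0.002, -0.992], [-0.016, -1.0, -0.004]]
contact_force: [0.6, -0.2, -0.3]
finger_gap: 0.0386
```

```bash
python3 - <<'E'
from ov import *
from go import delta
delta((.6168,-.3705,.03),-.287)
t=ctrl.capture("top");s=ctrl.capture("side");cv2.imwrite("pics/e1.png",t);cv2.imwrite("pics/e1s.png",s)
cv2.imwrite("pics/e1c.png",cv2.resize(t[180:270,200:320],None,fx=6,fy=6,interpolation=2))
cv2.imwrite("pics/e1sc.png",cv2.resize(s[170:280,225:315],None,fx=5,fy=5,interpolation=2))
E
```

```text
t 34.4 pos [ 0.568 -0.18   0.122] gap 0.03864090574821117 F [ 0.557 -0.162 -0.309]
units shift [ 1.617 -6.349 -3.069] turn [-0.01   0.166 -1.633]
```

View pics/e1c.png

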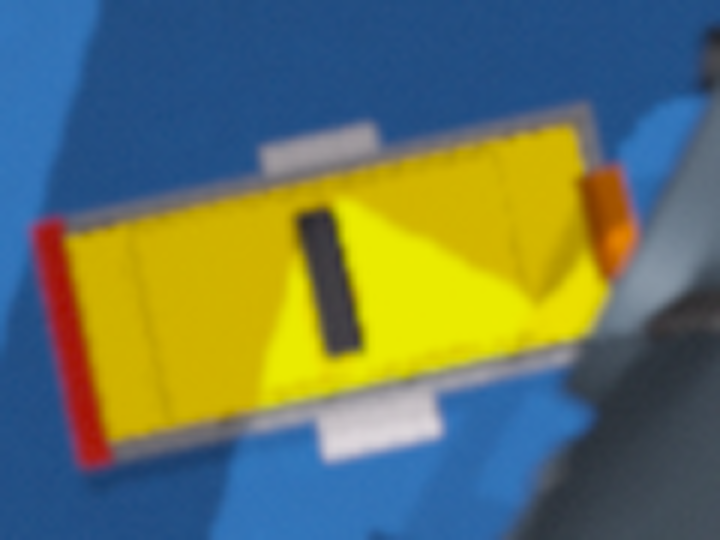

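View pics/e1sc.png

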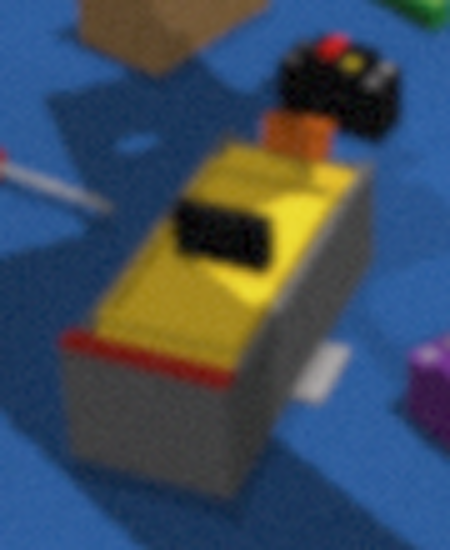

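>>> {"name": "servo_tool", "arguments": {
  "increments": [
    [[0.2,-1,-0.1,0,0.05,-0.28],[0.25,-1,-0.1,0,0.05,-0.28],[0.25,-1,-0.2,0,0.05,-0.28],[0.25,-1,-0.3,0,0,-0.28],[0.25,-1,-0.3,0,0,-0.28],[0.2,-0.6,-0.2,0,0,-0.1],[0,0,0,0,0,0]]
  ],
  "hand": -0.1
}}

```text
time: 35.38
eef_pos: [0.6108, -0.3484, 0.0896]
ee_rot: [[-0.963, 0.002, -0.27], [0.27, 0.003, -0.963], [-0.001, -1.0, -0.004]]
contact_force: [-0.1, 1.1, -0.5]
finger_gap: 0.047
```

```bash
python3 - <<'E'
from ov import *
from go import delta
delta((.6168,-.3705,.03),-.287)
t=ctrl.capture("top");s=ctrl.capture("side");cv2.imwrite("pics/e2.png",t);cv2.imwrite("pics/e2s.png",s)
a=cv2.imread("pics/top0.png")
o=[]
for im in(a,t):
    h=cv2.cvtColor(im,cv2.COLOR_BGR2HSV);r=im[195:235,280:315]
    o.append(cv2.resize(r,None,fx=11,fy=11,interpolation=2))
cv2.imwrite("pics/e2c.png",np.hstack(o))
cv2.imwrite("pics/e2d.png",cv2.resize(t[130:230,360:480],None,fx=5,fy=5,interpolation=2))
E
```

```text
t 35.375 pos [ 0.611 -0.348  0.09 ] gap 0.047035655000582266 F [-0.106  1.116 -0.484]
units shift [ 0.2   -0.736 -1.987] turn [-0.035  0.019 -0.131]
```

View pics/e2c.png

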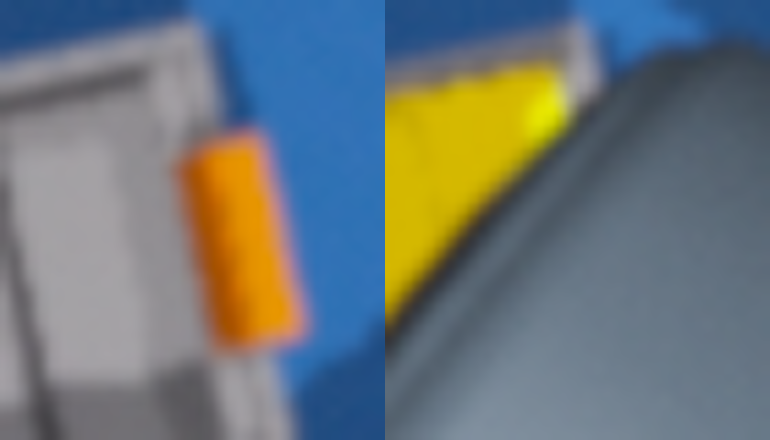

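View pics/e2d.png

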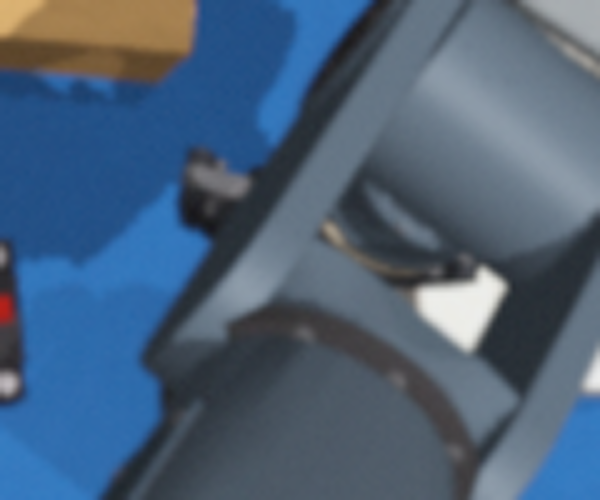

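```bash
python3 - <<'E'
import cv2,numpy as np
o=[cv2.resize(cv2.imread(f"pics/{n}.png")[195:235,280:315],None,fx=11,fy=11,interpolation=2) for n in("top0","d5")]
cv2.imwrite("pics/e3c.png",np.hstack(o))
o=[cv2.resize(cv2.imread(f"pics/{n}.png")[180:230,260:315],None,fx=7,fy=7,interpolation=2) for n in("side0","e2s")]
cv2.imwrite("pics/e3s.png",np.hstack(o))
E
```

```text
(no output)
```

View pics/e3c.png

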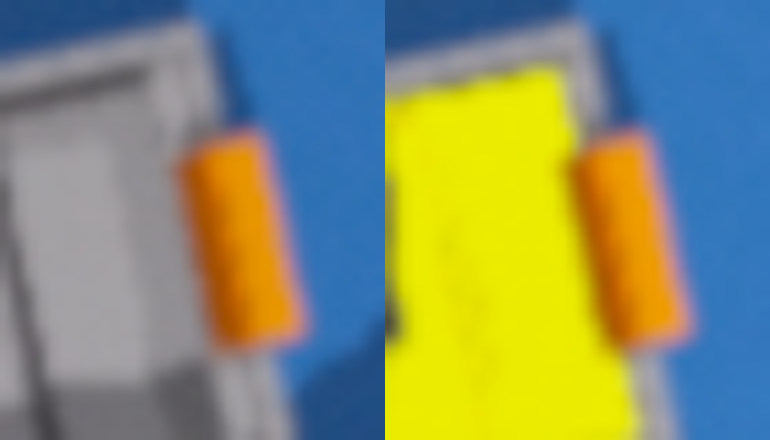

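View pics/e3s.png

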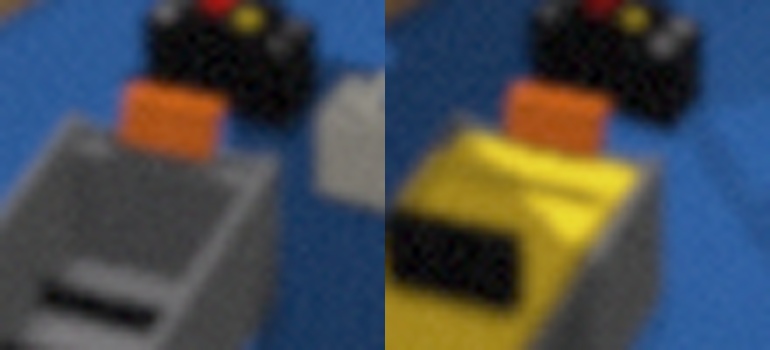

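>>> {"name": "servo_tool", "arguments": {
  "increments": [
    [[0.1,-0.37,-0.4,-0.03,0.02,-0.08],[0.1,-0.35,-0.6,0,0,-0.05],[0,0,-0.6,0,0,0],[0,0,-0.3,0,0,0],[0,0,0,0,0,0]]
  ]
}}

```text
time: 36.1
eef_pos: [0.6159, -0.3662, 0.0281]
ee_rot: [[-0.96, -0.004, -0.28], [0.28, 0.004, -0.96], [0.004, -1.0, -0.003]]
contact_force: [-0.4, -0.3, 0.1]
finger_gap: 0.0468
```

```bash
python3 - <<'E'
from go import *
delta((.6168,-.3705,-.025),-.287)
s=ctrl.capture("side")
cv2.imwrite("pics/f1.png",cv2.resize(s[110:200,270:370],None,fx=6,fy=6,interpolation=2))
E
```

```text
t 36.1 pos [ 0.616 -0.366  0.028] gap 0.04675414954079447 F [-0.436 -0.289  0.144]
units shift [ 0.029 -0.143 -1.77 ] turn [-0.039 -0.036 -0.032]
```

View pics/f1.png

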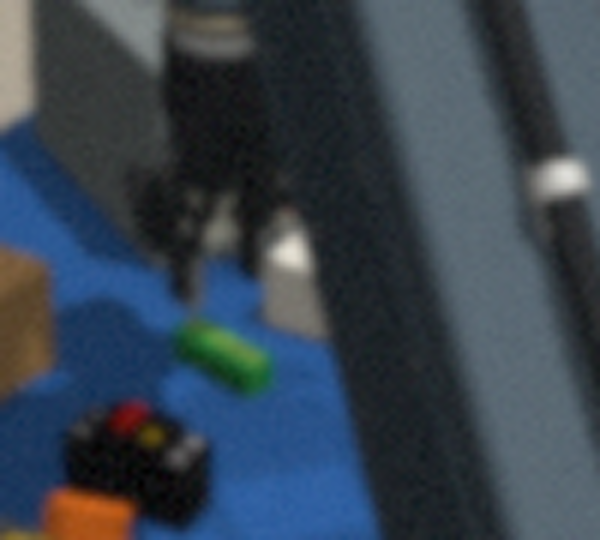

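>>> {"name": "servo_tool", "arguments": {
  "increments": [
    [[0.03,-0.14,-0.3,-0.03,-0.03,-0.03],[0,0,-0.5,0,0,0],[0,0,-0.5,0,0,0],[0,0,-0.2,0,0,0],[0,0,0,0,0,0]]
  ]
}}

```text
time: 36.78
eef_pos: [0.6174, -0.3709, -0.0189]
ee_rot: [[-0.959, 0.001, -0.283], [0.283, -0.001, -0.959], [-0.001, -1.0, 0.0]]
contact_force: [0.1, 0.5, 0.1]
finger_gap: 0.047
```

```bash
python3 - <<'E'
from go import *
delta((.6168,-.3705,-.025),-.287)
s=ctrl.capture("side")
cv2.imwrite("pics/f2.png",cv2.resize(s[120:190,280:340],None,fx=8,fy=8,interpolation=2))
E
```

```text
t 36.775 pos [ 0.617 -0.371 -0.019] gap 0.04697734471526185 F [0.08  0.499 0.11 ]
units shift [-0.02   0.013 -0.204] turn [ 0.005  0.011 -0.001]
```

View pics/f2.png

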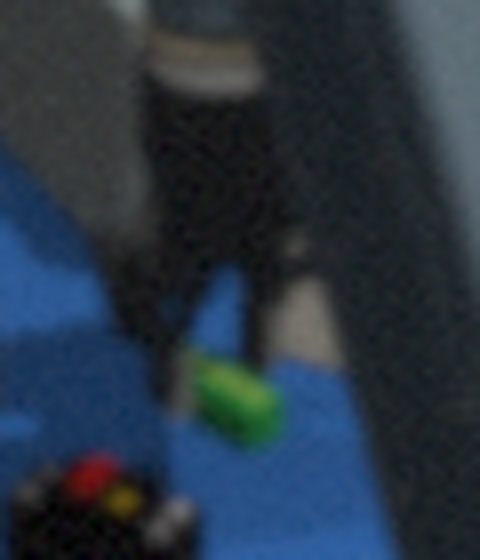

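>>> {"name": "servo_tool", "arguments": {
  "increments": [
    [[-0.02,0.01,-0.17,0,0,0],[0,0,0,0,0,0]]
  ]
}}

```text
time: 37.08
eef_pos: [0.6174, -0.371, -0.0232]
ee_rot: [[-0.959, 0.002, -0.283], [0.283, -0.002, -0.959], [-0.003, -1.0, 0.001]]
contact_force: [0.5, -0.4, -0.2]
finger_gap: 0.0471
```

>>> {"name": "servo_tool", "arguments": {
  "increments": [
    [[0,0,0,0,0,0],[0,0,0,0,0,0],[0,0,0,0,0,0],[0,0,0,0,0,0]]
  ],
  "hand": 1,
  "squeeze": 40
}}

```text
time: 37.58
eef_pos: [0.6179, -0.3714, -0.0223]
ee_rot: [[-0.959, 0.004, -0.283], [0.283, -0.003, -0.959], [-0.004, -1.0, 0.002]]
contact_force: [0.1, -0.0, -0.6]
finger_gap: 0.0209
```

>>> {"name": "servo_tool", "arguments": {
  "increments": [
    [[0,0,0.4,0,0,0],[0,0,0.9,0,0,0],[0,0,1,0,0,0],[0,0,1,0,0,0],[0,0.2,0.8,0,0,0],[-0.25,0.7,0.3,0,0,0.4]]
  ]
}}

```text
time: 38.33
eef_pos: [0.6101, -0.3451, 0.1162]
ee_rot: [[-0.97, 0.005, -0.245], [0.245, -0.004, -0.97], [-0.006, -1.0, 0.003]]
contact_force: [-0.5, 0.6, -0.2]
finger_gap: 0.0208
```

```bash
python3 - <<'E'
from go import *
w=world(CASEP,[(0,-.041,.11)])[0];print(w)
delta(w,.207)
E
```

```text
[ 0.51092652 -0.01332473  0.11      ]
t 38.325 pos [ 0.61  -0.345  0.116] gap 0.020825140350806175 F [-0.452  0.62  -0.246]
units shift [-3.307 11.061 -0.208] turn [0.027 0.059 4.542]
```

>>> {"name": "servo_tool", "arguments": {
  "increments": [
    [[-0.28,0.9,0.05,0,0,0.38],[-0.28,0.9,0.05,0,0,0.38],[-0.28,0.9,0.05,0,0,0.38],[-0.28,0.9,0.05,0,0,0.38],[-0.28,0.9,0.05,0,0,0.38],[-0.28,0.9,0.05,0,0,0.38],[-0.28,0.9,0.05,0,0,0.38],[-0.28,0.9,0.05,0,0,0.38],[-0.28,0.9,0.05,0,0,0.38],[-0.28,0.9,0.05,0,0,0.38],[-0.2,0.7,0,0,0,0.3],[0,0.3,0,0,0,0],[0,0,0,0,0,0]]
  ]
}}

```text
time: 39.95
eef_pos: [0.5202, -0.0369, 0.1452]
ee_rot: [[-0.984, 0.025, 0.176], [-0.176, -0.007, -0.984], [-0.024, -1.0, 0.011]]
contact_force: [-0.4, -0.6, -0.6]
finger_gap: 0.0207
```

```bash
python3 - <<'E'
from go import *
w=world(CASEP,[(0,-.041,.0507)])[0];print(w)
delta(w,.207)
s=ctrl.capture("side")
cv2.imwrite("pics/f3.png",cv2.resize(s[150:280,215:335],None,fx=5,fy=5,interpolation=2))
E
```

```text
[ 0.51092652 -0.01332473  0.0507    ]
t 39.95 pos [ 0.52  -0.037  0.145] gap 0.020716862574178017 F [-0.425 -0.573 -0.557]
units shift [-0.308  0.785 -3.149] turn [0.066 0.255 0.3  ]
```

View pics/f3.png

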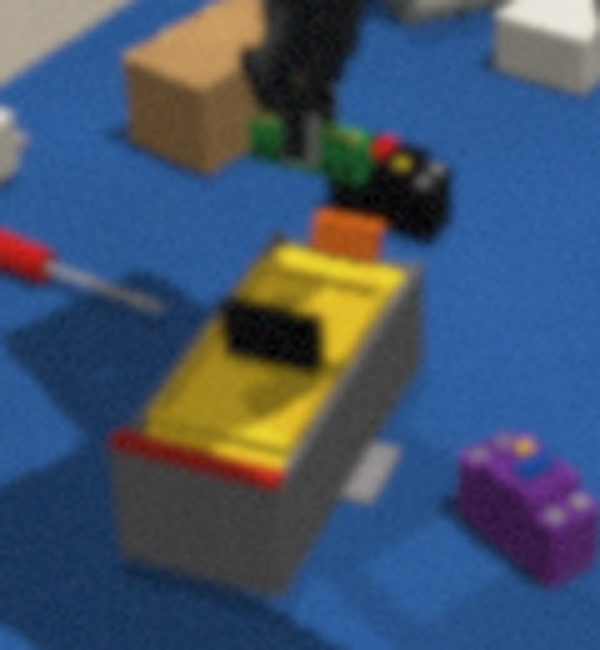

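>>> {"name": "servo_tool", "arguments": {
  "increments": [
    [[-0.16,0.4,-0.2,0.03,0.13,0.15],[-0.15,0.37,-0.4,0.03,0.12,0.15],[0,0,-0.6,0,0,0],[0,0,-0.5,0,0,0],[0,0,0,0,0,0]]
  ]
}}

```text
time: 40.62
eef_pos: [0.5097, -0.0129, 0.0896]
ee_rot: [[-0.979, -0.005, 0.206], [-0.206, 0.001, -0.979], [0.004, -1.0, -0.002]]
contact_force: [0.1, -0.1, -1.2]
finger_gap: 0.0208
```

```bash
python3 - <<'E'
from go import *
w=world(CASEP,[(0,-.041,.0507)])[0]
delta(w,.207)
E
```

```text
t 40.625 pos [ 0.51  -0.013  0.09 ] gap 0.020835895684550916 F [ 0.135 -0.099 -1.182]
units shift [ 0.041 -0.013 -1.297] turn [-0.006 -0.047 -0.003]
```

>>> {"name": "servo_tool", "arguments": {
  "increments": [
    [[0.04,-0.01,-0.3,0,-0.04,0],[0,0,-0.45,0,0,0],[0,0,-0.3,0,0,0],[0,0,-0.15,0,0,0],[0,0,0,0,0,0]]
  ]
}}

```text
time: 41.25
eef_pos: [0.5114, -0.0133, 0.0512]
ee_rot: [[-0.979, -0.0, 0.206], [-0.206, 0.0, -0.979], [-0.0, -1.0, -0.0]]
contact_force: [0.9, -0.3, -0.6]
finger_gap: 0.0209
```

```bash
python3 - <<'E'
from go import *
w=world(CASEP,[(0,-.041,.0507)])[0]
delta(w,.207)
E
```

```text
t 41.25 pos [ 0.511 -0.013  0.051] gap 0.02092096099163772 F [ 0.868 -0.276 -0.633]
units shift [-0.016 -0.002 -0.017] turn [-0.005 -0.001 -0.004]
```

Nearly on the floor; settle slightly lower, release with a narrow opening, and rise.

>>> {"name": "servo_tool", "arguments": {
  "increments": [
    [[0,0,-0.05,0,0,0],[0,0,0,0,0,0]]
  ]
}}

```text
time: 41.5
eef_pos: [0.5121, -0.0135, 0.0508]
ee_rot: [[-0.979, 0.002, 0.206], [-0.206, 0.0, -0.979], [-0.002, -1.0, 0.0]]
contact_force: [-0.9, -0.8, -1.4]
finger_gap: 0.0207
```

>>> {"name": "servo_tool", "arguments": {
  "increments": [
    [[0,0,0,0,0,0],[0,0,0,0,0,0],[0,0,0,0,0,0]]
  ],
  "hand": 0.33
}}

```text
time: 41.88
eef_pos: [0.5127, -0.0136, 0.0513]
ee_rot: [[-0.979, 0.003, 0.206], [-0.206, -0.0, -0.979], [-0.003, -1.0, 0.001]]
contact_force: [0.6, 0.7, -0.5]
finger_gap: 0.029
```

>>> {"name": "servo_tool", "arguments": {
  "increments": [
    [[0,0,0.3,0,0,0],[0,0,0.7,0,0,0],[0,0,1,0,0,0],[0,0,1,0,0,0],[0,0,0.8,0,0,0],[-0.2,-0.9,0.3,0,0,0],[-0.3,-1,0,0,0,0],[-0.3,-1,0,0,0,0],[-0.3,-1,0,0,0,0],[-0.3,-1,0,0,0,0],[-0.3,-1,0,0,0,0],[-0.3,-1,0,0,0,0],[-0.3,-1,0,0,0,0],[-0.3,-1,0,0,0,0],[-0.3,-1,0,0,0,0],[-0.3,-1,0,0,0,0],[-0.2,-0.6,0,0,0,0],[0,0,0,0,0,0]]
  ]
}}

```text
time: 44.12
eef_pos: [0.4065, -0.3684, 0.1888]
ee_rot: [[-0.978, 0.013, 0.208], [-0.208, -0.006, -0.978], [-0.012, -1.0, 0.009]]
contact_force: [0.6, 0.2, 0.4]
finger_gap: 0.0284
```

```bash
python3 - <<'E'
from go import *
s=ctrl.sense();print(s["time"],s["eef_pos"],s["contact_force"])
t=ctrl.capture("top");s=ctrl.capture("side");cv2.imwrite("pics/z.png",t);cv2.imwrite("pics/zs.png",s)
cv2.imwrite("pics/zc.png",cv2.resize(t[180:270,200:320],None,fx=6,fy=6,interpolation=2))
cv2.imwrite("pics/zsc.png",cv2.resize(s[165:285,215:335],None,fx=5,fy=5,interpolation=2))
E
```

```text
44.125 [ 0.40646484 -0.36836202  0.1887563 ] [0.59038113 0.24638069 0.43527669]
```

View pics/z.png

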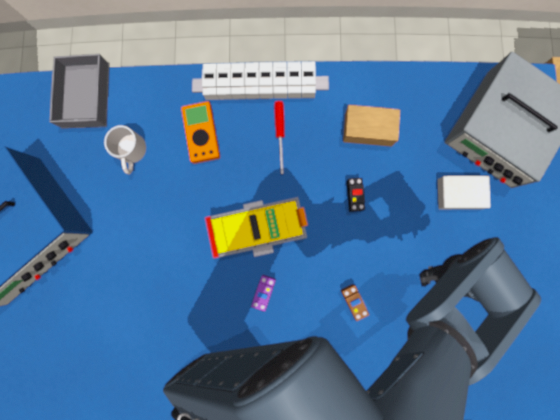

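View pics/zc.png

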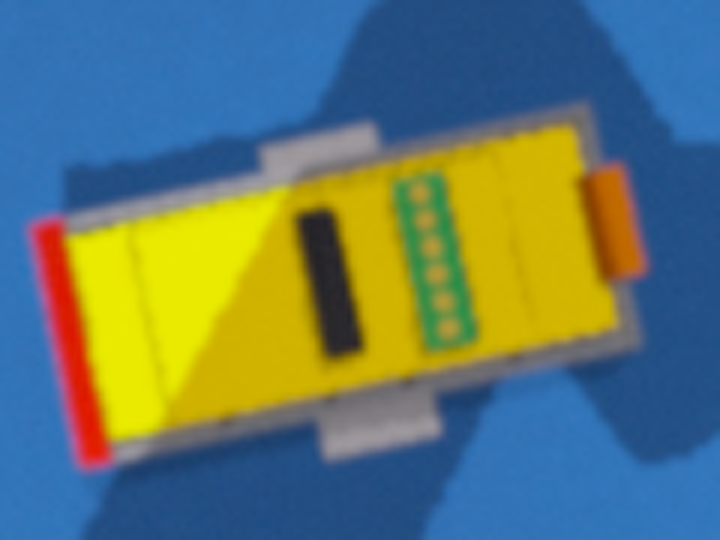

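View pics/zsc.png

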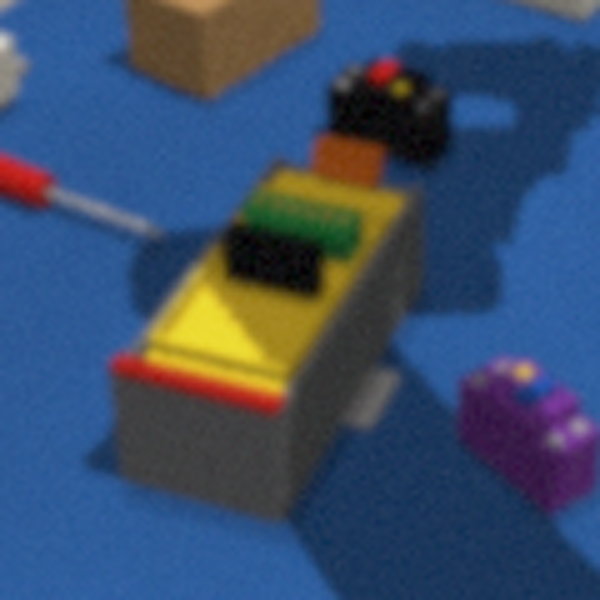

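```bash
python3 - <<'E'
from ov import *
a=cv2.imread("pics/top0.png").astype(float);b=cv2.imread("pics/z.png").astype(float);d=cv2.imread("pics/d5.png").astype(float);g=cv2.imread("pics/d3.png").astype(float)
# outer (right) edge of orange per row: half-level of (R-B)
for n,im in(("top0",a),("tilt",g),("d5",d),("end",b)):
    out=[]
    for r in range(211,224,2):
        p=(im[r,:,2]-im[r,:,0])[298:316]; m=p[:5].max(); lo=p[-4:].mean(); h=(m+lo)/2
        i=[k for k in range(len(p)-1) if p[k]>=h>p[k+1]][-1]; out.append(round(298+i+(p[i]-h)/(p[i]-p[i+1]),2))
    print(n,out)
o=[cv2.resize(x[185:240,270:315].astype(np.uint8),None,fx=8,fy=8,interpolation=2) for x in(g,b)]
cv2.imwrite("pics/zz.png",np.hstack(o))
overlay("top","pics/z.png","pics/zo.png",[(tuple(world(CASEP,[(0,.001,0)])[0][:2])+(.209,),[rect(42,108.5,73),rect(30,8,107),rect(35,11,97,0,-42)])],(200,180,120,90),6)
E
```

```text
top0 [np.float64(304.04), np.float64(304.59), np.float64(305.01), np.float64(305.39), np.float64(305.84), np.float64(306.38), np.float64(306.87)]
tilt [np.float64(304.04), np.float64(304.57), np.float64(304.99), np.float64(305.36), np.float64(305.84), np.float64(306.37), np.float64(306.84)]
d5 [np.float64(304.05), np.float64(304.58), np.float64(304.99), np.float64(305.37), np.float64(305.83), np.float64(306.38), np.float64(306.89)]
end [np.float64(304.08), np.float64(304.62), np.float64(305.06), np.float64(305.41), np.float64(305.88), np.float64(306.43), np.float64(306.83)]
```

View pics/zo.png

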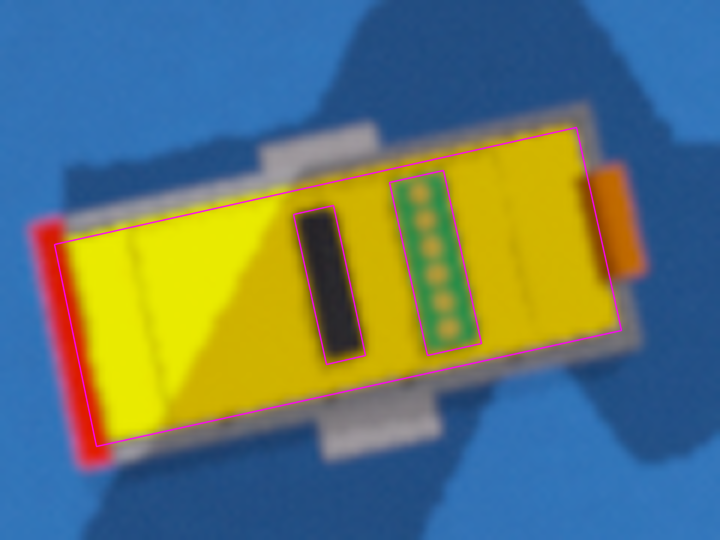

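View pics/zz.png

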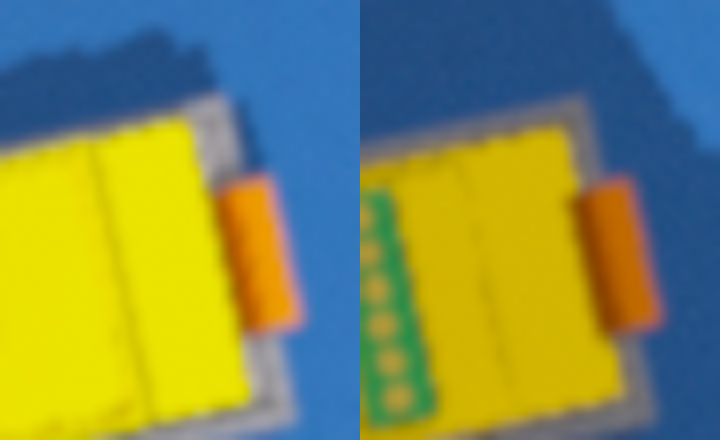

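```bash
python3 -c "
from bench import ctrl
print(ctrl.sign_off())"
```

```text
the job is handed in; nothing more can be done
None
```

The case is packed in the order asked and handed in at about 44 s of the 72 s. Both white breakers stand toggles up in the bottom cavities. The divider went in under the red lip and was pressed home under the catch. The green strip lies flat, screws up, in the pocket on the catch side.

**Last checks**
- The catch's outer edge is back within about 0.05 px (roughly 0.1 mm) of where it rested at the start, and its nose covers the plate end.
- The outlines worked out for the seated divider and the strip match the final picture to within about 3 mm.
- Both breakers matched their cavities in both camera views before the divider covered them.
- In the pictures, the black breaker and the bystanders do not appear to have moved, and the gripper is clear of everything.

**What disagreed or failed**
- **Fingertip height:** the real fingertips sat about 32 mm above the reported TCP. Because of this, the breakers were gripped by their toggles (the gripper read 22 mm instead of 36 mm), and the first grasp of the divider handle closed above it and missed.
- **Handle contact:** while finding this, the closed fingers pressed on the handle with up to 37 N. I then corrected for the offset.
- **Divider press:** about 38 N at the wrist, applied by the fingers through the handle.
- **Side camera:** it disagreed with the top camera by about 3 mm.

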